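# Load the parts tray, carry it level to the bench shaker and lock it in

## Robot

A 6-joint arm with a two-finger parallel gripper is mounted at the origin on the work surface. World frame = base frame: x ahead of the robot, y to its left, z up, the work surface at z = 0. Lengths are in mm, angles in rad, forces in N, time in s.
With the tool pointing down it reaches from about 225 to 725 mm from the base axis. Payload 3.1 kg.
Tool frame: the origin (TCP) lies midway between the tips of the shut fingers; the grasp point (between the pads) lies 19 mm behind it; z points along the fingers, y is the direction in which the jaws open and shut (so a half turn about z gives the same grasp; the last joint's range is limited). The gripper opens to 85 mm and grips with 20 to 120 N. Pads are 22 mm wide; open, the fingers measure 114 mm over their backs; the gripper's body (76 mm by 85 mm) begins 54 mm behind the grasp point. The pads swing forward as they close: fully open they stand 13 mm farther back than shut.
Start: joints at [1.003, 0.048, 0.099, 1.622, 0, 1.443], TCP at [223.529, 475.029, 231.312] pointing down, gripper open.
Joint ranges: [-2.91, 2.91], [-0.99, 1.94], [-1.21, 1.42], [-2.12, 2.29], [-1.49, 1.47], [-3.14, 3.14]. Speed limits (rad/s): [2.79, 2.79, 3.14, 3.14, 3.14, 3.14].

## Interface

Orientations are given as a 3x3 rotation matrix whose columns are the frame's x, y, z axes.
In Python, from bench import r, grab_frame gives the robot as it stands.
- The arm moves only by the tool apply_moves, never from a script. Its argument "deltas" is one flat list of numbers, 5 for each row, row after row: the opening, from -1 (shut) to 1 (fully open), then the shift along the tool's x, y, z scaled (see below), then the turn about the tool's z scaled (see below). In form: [claw, dx, dy, dz, spin, claw, dx, dy, dz, spin, ...]. A call has exactly 8 rows; each row is the pose to reach, as a shift and turn from the pose commanded when the call began, along the tool's axes at that moment; what a row does not reach only later rows make up. The controller multiplies each number of a shift by 250 mm and each number of a turn by 60 degrees. A row lasts 1/12 s, in which the tool goes at most 41.7 mm and 7.16 degrees, less where a joint would pass 70% of its speed; a pose out of reach is approached as far as the arm can. A call with a number of a shift or a turn outside -1 to 1 is refused whole. A call with a gripper value outside its range is refused whole. The fingers move at their own pace and stop on an object; "force" is the grip in N (left out, the last holds). Time passes only in rows, so rows that repeat a pose let the fingers close, or fill a call up. It gives the time, the measured TCP pose, the force and the opening at its end, in the units of the state.
- r.sense(): the state, without advancing time (a new reading comes with each control period).
- grab_frame(name): name is "scene" or "top" or "wrist"; returns a dict with "pixels" (384x512x3 uint8, red, green, blue), "fx", "fy", "cx", "cy" (pixels), "distortion" ([k1, k2, p1, p2, k3] as OpenCV has them; the pictures are not rectified), "extrinsics" (4x4, takes a point from world to camera coordinates). Camera axes: x right, y down, z forward; pixel columns grow to the right and rows downward; lengths in mm; the calibration is good to about 2 mm. A picture is of the moment at which its call begins. There is no depth.
- r.sign_off(): hands the job in, once; it reports no verdict.
The state is a dict: "time": time; "joints": joint angles; "qvel": joint speeds; "joint_torque": joint torques, N m; "tool_pos": TCP position; "eef_rot": TCP orientation; "contact_force": force on the tool from outside, world axes, zero at the start; "moment": the same for the moment, N m; "opening": finger opening in mm.
Only numpy, scipy, OpenCV 4.12 (cv2) and the standard library are available. Lean on these libraries where they do the work, as an engineer would, in place of code of your own. Each camera call takes 0.05 s, during which the arm holds its last target.

## Task

Switch the bench shaker off by pulling its lever over toward you, then stand every mixing impeller from the bench, hub up, on the floor of the open tray where the tray is. Then carry the loaded tray level by its handle into the shaker's pocket, with its ear between the two lugs, and after that push the lock bar fully home through both eyelets over the ear until its grip stops against the near lug. Last, switch the shaker on again by pushing the lever fully over; never tip the tray, and leave the tin, the beaker of sticks, the can lid and the brush alone.

Things in the scene. Friction and masses are not known exactly. Their poses are not given: they have to be found in the camera images.
- deck: Bench shaker, fixed: grey base plate 260 x 250 x 14 mm, origin at the centre of its underside on the bench, x (long direction) pointing away from the robot, z up. Low aluminium strips, tops 30 mm above the bench, frame the pocket for the tray: 232 x 158 mm, centred on the origin, floor 14 mm above the bench. At the -y side stand two lugs; a lever stands in front.
- eye_near (a point): Near lug: upright steel plate across the deck's x, 10 mm thick, 40 mm wide, top 69 mm above the bench, with a round through hole (eyelet) of 21 mm, its axis along deck x. This point is the hole's centre on the outer face, where the lock bar enters (deck frame -5, -102, 47 mm).
- eye_far (a point): Far lug: an equal plate and hole in line with the first, 50 mm clear between the lugs. This point is the hole's centre on its outer face, where the bar comes out (deck frame 65, -102, 47 mm).
- lever (a joint): The shaker's black switch lever, 80 mm long, on a block in front of the deck at deck x = -165, y = 50 mm. Value in rad: 0 = off, leaning toward the robot (deck -x); 1.0 = on, leaning away (deck +x); stops at both ends. It swings about deck y, is light, and stays where it is left: push its tip over with closed fingers.
- lever_tip (a point): centre of the 26 mm ball at the lever's upper end, about 106 mm above the bench at either stop
- tray: Open aluminium tray 220 x 148 mm (x, y), walls 22 mm high, floor and walls 4 mm thick, 0.35 kg; origin at the centre of its underside. Across its middle stands an arch handle: a level black bar along y, 16 mm thick in x, 84 mm long, 64 to 88 mm above the underside, on two posts. On its -y side, 30 mm toward +x, a flat ear 34 mm wide sticks out 41 mm, level with the rim.
- handle (a point): middle of the tray's handle bar (tray frame 0, 0, 76 mm)
- ear (a point): middle of the top of the tray's ear (tray frame 30, -102, 22 mm)
- lockbar: Lock bar: black grip block 46 x 26 x 14 mm (long, wide, high) with a steel rod, 14 mm diameter, sticking 100 mm out of its end along the bar's +x, tip tapered over 4 mm; 0.1 kg. Lies level on the bench. Origin at the underside of the block's middle; rod axis 7 mm above it. The block's rod-side face (x = 23 mm) stops against the near lug.
- bar_tip (a point): the tip of the lock bar's rod, on its axis (bar frame 123, 0, 7 mm)
- impeller0: Mixing impeller, may be absent: a steel cross of two blades 60 x 12 x 6 mm lying flat with a round hub of 20 mm diameter standing up in the middle to 38 mm above the underside; 60 g. Origin at the centre of its underside.
- impeller1: Mixing impeller, may be absent: a steel cross of two blades 60 x 12 x 6 mm lying flat with a round hub of 20 mm diameter standing up in the middle to 38 mm above the underside; 60 g. Origin at the centre of its underside.
- impeller2: Mixing impeller, may be absent: a steel cross of two blades 60 x 12 x 6 mm lying flat with a round hub of 20 mm diameter standing up in the middle to 38 mm above the underside; 60 g. Origin at the centre of its underside.
- impeller3: Mixing impeller, may be absent: a steel cross of two blades 60 x 12 x 6 mm lying flat with a round hub of 20 mm diameter standing up in the middle to 38 mm above the underside; 60 g. Origin at the centre of its underside.
- tin: Bystander, to be left alone: white paint tin, 80 mm diameter, 90 mm tall. Origin at its underside.
- sticks: Bystander, to be left alone: white beaker of wooden stir sticks, 76 mm diameter, 210 mm tall over the sticks. Origin at its underside.
- canlid: Bystander, to be left alone: black round can lid lying flat, 100 mm diameter, 10 mm thick. Origin at its underside.
- brush: Bystander, to be left alone: paint brush lying on the bench. Origin at its underside.
Mind the look-alikes: they are no part of the job. What is shaped like the lockbar but orange or purple is not meant.

How it is judged (in metres and radians):
On the way, in this order (a step that is already met when the one before it is completed fails the run):
1. the shaker is switched off (value of joint lever below 0.15 rad), for 0.2 s.
2. every impeller stands in the tray, let go, with the tray still away from the shaker (x of impeller0 in the frame of tray between -0.106 and 0.106 m and y of impeller0 in the frame of tray between -0.07 and 0.07 m and z of impeller0 in the frame of tray between -0.002 and 0.012 m and angle between each of impeller0, impeller1, impeller2, impeller3's own z axis and vertical below 0.3 rad and x of impeller1 in the frame of tray between -0.106 and 0.106 m and y of impeller1 in the frame of tray between -0.07 and 0.07 m and z of impeller1 in the frame of tray between -0.002 and 0.012 m and x of impeller2 in the frame of tray between -0.106 and 0.106 m and y of impeller2 in the frame of tray between -0.07 and 0.07 m and z of impeller2 in the frame of tray between -0.002 and 0.012 m and x of impeller3 in the frame of tray between -0.106 and 0.106 m and y of impeller3 in the frame of tray between -0.07 and 0.07 m and z of impeller3 in the frame of tray between -0.002 and 0.012 m and contact force between each of impeller0, impeller1, impeller2, impeller3 and the fingers below 0.2 N and horizontal distance between tray and deck above 0.2 m), for 0.3 s.
3. the tray sits in the shaker's pocket with every impeller still in it, shaker off (x of impeller0 in the frame of tray between -0.106 and 0.106 m and y of impeller0 in the frame of tray between -0.07 and 0.07 m and z of impeller0 in the frame of tray between -0.002 and 0.012 m and angle between each of impeller0, impeller1, impeller2, impeller3's own z axis and vertical below 0.3 rad and x of impeller1 in the frame of tray between -0.106 and 0.106 m and y of impeller1 in the frame of tray between -0.07 and 0.07 m and z of impeller1 in the frame of tray between -0.002 and 0.012 m and x of impeller2 in the frame of tray between -0.106 and 0.106 m and y of impeller2 in the frame of tray between -0.07 and 0.07 m and z of impeller2 in the frame of tray between -0.002 and 0.012 m and x of impeller3 in the frame of tray between -0.106 and 0.106 m and y of impeller3 in the frame of tray between -0.07 and 0.07 m and z of impeller3 in the frame of tray between -0.002 and 0.012 m and z of tray in the frame of deck between 0.008 and 0.019 m and horizontal distance between ear and eye_near below 0.052 m and horizontal distance between tray and deck below 0.012 m and angle between tray's own z axis and vertical below 0.05 rad and angle between the x axis of tray and the x axis of deck, either way round below 0.12 rad and value of joint lever below 0.15 rad), for 0.3 s.
4. the lock bar is home through both eyelets over the ear, shaker off (z of tray in the frame of deck between 0.008 and 0.019 m and horizontal distance between ear and eye_near below 0.052 m and horizontal distance between tray and deck below 0.012 m and angle between tray's own z axis and vertical below 0.05 rad and angle between the x axis of tray and the x axis of deck, either way round below 0.12 rad and x of bar_tip in the frame of deck between 0.085 and 0.105 m and y of bar_tip in the frame of deck between -0.112 and -0.092 m and z of bar_tip in the frame of deck between 0.037 and 0.057 m and angle between the x axis of lockbar and the x axis of deck, either way round below 0.15 rad and value of joint lever below 0.15 rad), for 0.3 s.
5. the shaker is switched on (z of tray in the frame of deck between 0.008 and 0.019 m and horizontal distance between ear and eye_near below 0.052 m and horizontal distance between tray and deck below 0.012 m and angle between tray's own z axis and vertical below 0.05 rad and angle between the x axis of tray and the x axis of deck, either way round below 0.12 rad and x of bar_tip in the frame of deck between 0.085 and 0.105 m and y of bar_tip in the frame of deck between -0.112 and -0.092 m and z of bar_tip in the frame of deck between 0.037 and 0.057 m and angle between the x axis of lockbar and the x axis of deck, either way round below 0.15 rad and value of joint lever above 0.85 rad), for 0.2 s.
At the end, for the whole second after the job is handed in: Every impeller stands in the tray (within 8 mm of its floor, tilt under 0.3 rad), the tray sits in the shaker's pocket with its ear between the lugs, the lock bar is through both eyelets with its grip within 10 mm of the near lug, the lever is on (over 0.85 rad), all at rest (all of step 5 and x of impeller0 in the frame of tray between -0.106 and 0.106 m and y of impeller0 in the frame of tray between -0.07 and 0.07 m and z of impeller0 in the frame of tray between -0.002 and 0.012 m and angle between each of impeller0, impeller1, impeller2, impeller3's own z axis and vertical below 0.3 rad and x of impeller1 in the frame of tray between -0.106 and 0.106 m and y of impeller1 in the frame of tray between -0.07 and 0.07 m and z of impeller1 in the frame of tray between -0.002 and 0.012 m and x of impeller2 in the frame of tray between -0.106 and 0.106 m and y of impeller2 in the frame of tray between -0.07 and 0.07 m and z of impeller2 in the frame of tray between -0.002 and 0.012 m and x of impeller3 in the frame of tray between -0.106 and 0.106 m and y of impeller3 in the frame of tray between -0.07 and 0.07 m and z of impeller3 in the frame of tray between -0.002 and 0.012 m and linear speed of each of tray, lockbar, impeller0, impeller1, impeller2, impeller3 below 0.02 m/s); the robot touches nothing.
It fails at once if the paint tin moved more than 30 mm (distance of tin from where it was at the start of the episode above 0.03 m).
It fails at once if the beaker of sticks moved more than 30 mm (distance of sticks from where it was at the start of the episode above 0.03 m).
It fails at once if the can lid moved more than 30 mm (distance of canlid from where it was at the start of the episode above 0.03 m).
It fails at once if the brush moved more than 30 mm (distance of brush from where it was at the start of the episode above 0.03 m).
It fails at once if the tray was tipped more than 20 degrees from level (angle between tray's own z axis and vertical above 0.35 rad).
Of impeller0, impeller1, impeller2, impeller3 only 2 to 4 are there at a start; the rules pass over those that are not, and their reading is None.
At some moment in a run one of impeller0, impeller1, impeller2, impeller3, lockbar may be knocked a few centimetres aside while the robot is not near it.
It also fails if it takes over 210 s, if anything falls off the work surface, if the arm or the gripper's body presses on something with over 40 N, if the wrist force passes 120 N, or if a joint passes its speed limit or range.

## Working session

There is one attempt and no reset: what is moved stays moved. The work goes in short steps, Python scripts to look and compute and a tool call to move; the robot and the scene stay as the last step left them, time stands still between calls to the robot, and variables do not carry over. Pictures are saved under pics/ and viewed, and the job is handed in when it is done.

Besides the shell and the picture viewer there is one more tool, called after "Call:" in YAML: its name, and indented under it one key for each argument. apply_moves: Moves the arm, as the interface text tells. Shifts and turns lie within -1 to 1; 1 stands for 250 mm of shift or 60 degrees of turn. Its arguments: {"type":"object","properties":{"deltas":{"type":"array","items":{"type":"number","minimum":-1,"maximum":1}},"force":{"type":"number"}},"required":["deltas"]}

```bash
ls; mkdir -p pics
cat > h.py <<'E'
import numpy as np, cv2
from bench import r, grab_frame
def snap(n,tag):
    f=grab_frame(n); cv2.imwrite(f'pics/{tag}.png',cv2.cvtColor(f['pixels'],cv2.COLOR_RGB2BGR)); 
    np.savez(f'pics/{tag}.npz',**{k:np.array(v) for k,v in f.items()}); return f
def load(tag): return dict(np.load(f'pics/{tag}.npz'))
def ray(f,u,v):
    K=np.array([[f['fx'],0,f['cx']],[0,f['fy'],f['cy']],[0,0,1]],float)
    p=cv2.undistortPoints(np.array([[[u,v]]],float),K,np.array(f['distortion'],float))[0,0]
    E=np.array(f['extrinsics']); R=E[:3,:3];t=E[:3,3]
    return -R.T@t, R.T@np.array([p[0],p[1],1])
def onz(f,u,v,z):
    o,d=ray(f,u,v); return o+d*(z-o[2])/d[2]
def proj(f,P):
    K=np.array([[f['fx'],0,f['cx']],[0,f['fy'],f['cy']],[0,0,1]],float)
    E=np.array(f['extrinsics'],float)
    return cv2.projectPoints(np.array(P,float).reshape(-1,1,3),cv2.Rodrigues(E[:3,:3])[0],E[:3,3],K,np.array(f['distortion'],float))[0].reshape(-1,2)
def tri(f1,uv1,f2,uv2):
    o1,d1=ray(f1,*uv1);o2,d2=ray(f2,*uv2)
    A=np.stack([d1,-d2],1);s=np.linalg.lstsq(A,o2-o1,rcond=None)[0]
    p,q=o1+d1*s[0],o2+d2*s[1]; return (p+q)/2,np.linalg.norm(p-q)
E
python3 - <<'E'
from h import *
s=r.sense();print(s)
for n in ['scene','top','wrist']:
    f=snap(n,n+'0'); 
    E=np.array(f['extrinsics']);print(n,f['fx'],f['cx'],f['distortion'],-E[:3,:3].T@E[:3,3]);print(E[:3,:3])
E
```

```text
pics
{'time': 0.0, 'joints': array([ 1.00321678e+00,  4.87754702e-02,  9.75778982e-02,  1.62199844e+00,
       -8.35162279e-07,  1.44300393e+00]), 'qvel': array([-0.00016637, -0.0013477 , -0.00155663,  0.00129902,  0.0005693 ,
        0.0003473 ]), 'joint_torque': array([ 1.15726116e-04, -3.38777304e+01,  3.20016897e+01,  2.01891706e-02,
       -2.04961434e-04,  3.66243739e-06]), 'tool_pos': array([223.19107013, 474.5144244 , 230.09431213]), 'eef_rot': array([[-9.04842104e-01,  4.25745351e-01, -1.28934679e-03],
       [ 4.25747194e-01,  9.04839892e-01, -2.02387122e-03],
       [ 3.04998643e-04, -2.38021967e-03, -9.99997121e-01]]), 'contact_force': array([ 0.22907836,  0.06716986, -0.49059012]), 'moment': array([ 0.00465859, -0.04562206,  0.02079453]), 'opening': 85.19828568634712}
scene 400.73718683124577 259.1610738985753 [-0.00040483  0.          0.          0.          0.        ] [1106.55052972 -779.68103183 1089.46520628]
[[ 0.82448415  0.56570219  0.01438498]
 [ 0.42074856 -0.59582601 -0.68407749]
 [-0.37841319  0.57006351 -0.72926748]]
top 440.9525914805957 255.88629240111976 [0.00346299 0.         0.         0.         0.        ] [ 318.12611764   20.23473803 1613.2895593 ]
[[-0.02471124 -0.99958577  0.0147529 ]
 [-0.98100556  0.02140645 -0.19279485]
 [ 0.19239918 -0.01923688 -0.98112818]]
wrist 265.6653107532722 252.67494897847874 [0.01466593 0.         0.         0.         0.        ] [158.8587568  505.01604651 373.30422872]
[[ 0.426525    0.9044726  -0.00239347]
 [ 0.86760543 -0.40838872  0.28368904]
 [ 0.2556115  -0.12307706 -0.95891334]]
```

View pics/scene0.png

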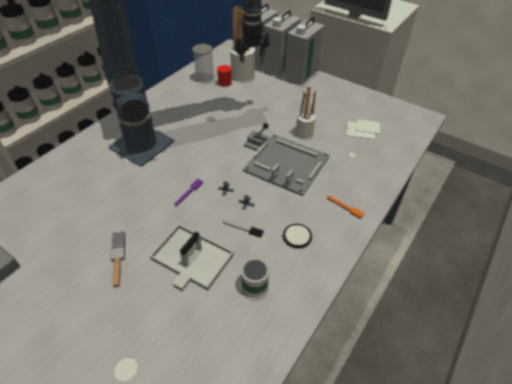

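View pics/top0.png

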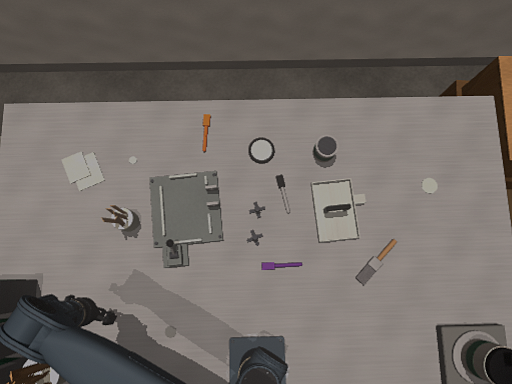

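View pics/wrist0.png

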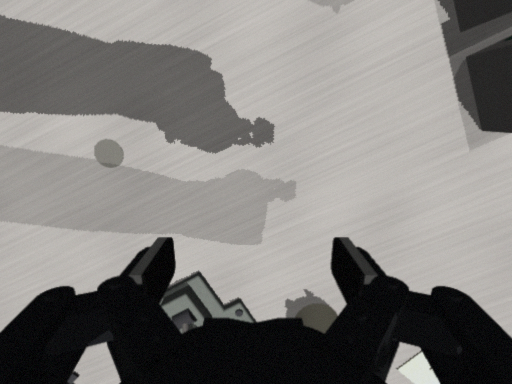

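Run:
```python
from h import *
im=cv2.imread('pics/top0.png')
cv2.imwrite('pics/top0a.png',cv2.resize(im[160:280,140:300],None,fx=5,fy=5,interpolation=cv2.INTER_CUBIC))
cv2.imwrite('pics/top0b.png',cv2.resize(im[160:300,240:400],None,fx=4,fy=4,interpolation=cv2.INTER_CUBIC))
im=cv2.imread('pics/scene0.png')
cv2.imwrite('pics/sc0a.png',cv2.resize(im[110:300,150:350],None,fx=3.5,fy=3,interpolation=cv2.INTER_CUBIC))
```

```text
(no output)
```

View pics/top0a.png

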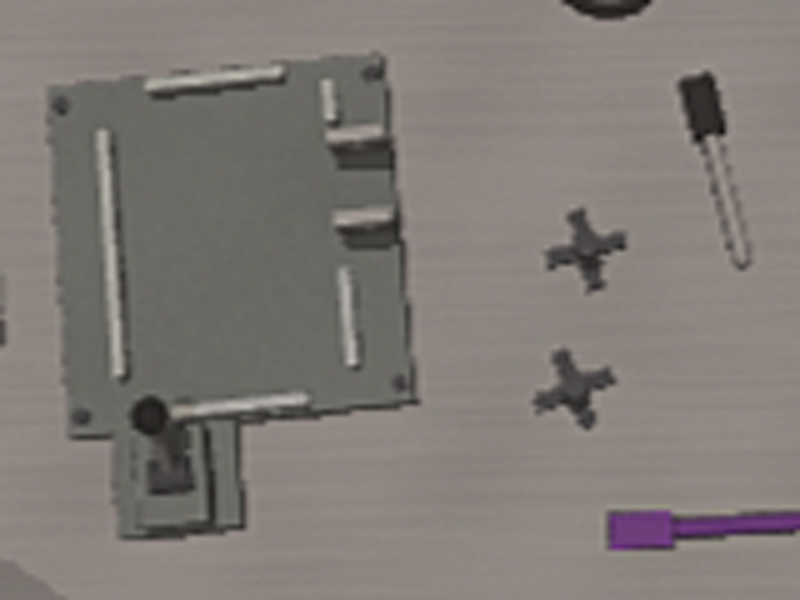

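View pics/top0b.png

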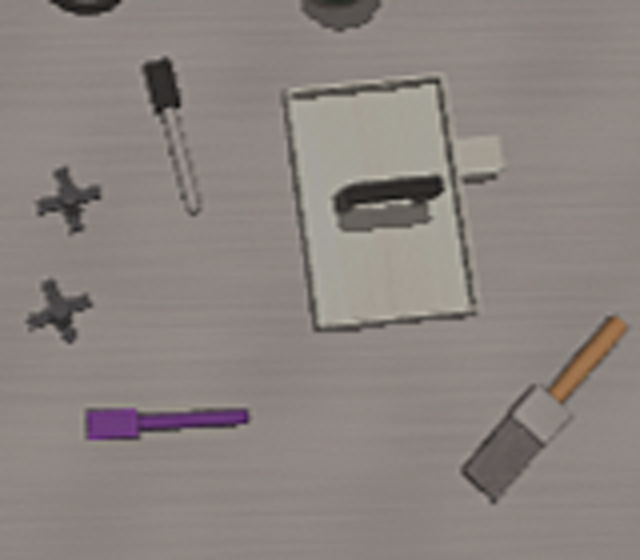

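View pics/sc0a.png

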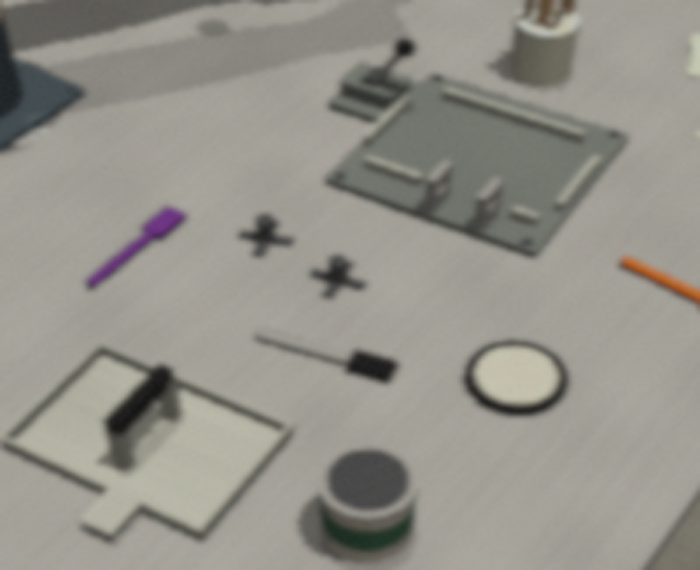

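Run:
```python
from h import *
f=load('top0');g=load('scene0')
c=[onz(f,140+x/5,160+y/5,14)[:2] for x,y in [(50,88),(383,55),(415,402),(72,437)]]
print('deck',np.round(c),np.mean(c,0)); 
# scene corners
gc=[onz(g,150+x/3.5,110+y/3,14)[:2] for x,y in [(432,75),(628,135),(535,255),(328,180)]]
print('deck scene',np.round(gc),np.mean(gc,0))
def ang(a,b): d=np.array(b)-a;return np.degrees(np.arctan2(d[1],d[0]))
print('yaw',ang(c[2],c[1]),ang(c[3],c[0]),ang(c[1],c[0])-90,ang(c[2],c[3])-90)
t=[onz(f,240+x/4,160+y/4,22)[:2] for x,y in [(286,90),(440,77),(475,312),(317,329)]]
print('tray',np.round(t),np.mean(t,0),ang(t[2],t[1]),ang(t[3],t[0]),ang(t[1],t[0])-90,ang(t[2],t[3])-90)
tg=[onz(g,150+x/3.5,110+y/3,22)[:2] for x,y in [(102,348),(292,430),(203,537),(5,442)]]
print('tray sc',np.round(tg),np.mean(tg,0))
# impeller hub tops z=38
for p,q in [((587,245),(338,265)),((573,387),(264,222))]:
    print('imp',onz(f,140+p[0]/5,160+p[1]/5,20), onz(g,150+q[0]/3.5,110+q[1]/3,38))
print('bar',onz(f,140+702/5,160+107/5,14),onz(f,140+741/5,160+268/5,7))
print('bar sc',onz(g,150+372/3.5,110+362/3,14),onz(g,150+258/3.5,110+336/3,7))
print('lever tip',tri(f,(140+150/5,160+414/5),g,(150+404/3.5,110+47/3)))
```

```text
deck [[667. 379.]
 [687. 133.]
 [430. 112.]
 [411. 358.]] [548.50493613 245.84461736]
deck scene [[419. 356.]
 [672. 381.]
 [694. 130.]
 [442. 112.]] [556.5608935  244.67346341]
yaw 4.693809873149417 4.7302168711684 4.59722278703498 4.441565210984905
tray [[ 634. -216.]
 [ 643. -359.]
 [ 426. -377.]
 [ 414. -233.]] [ 529.39043061 -296.50204704] 4.572084046884357 4.464701435993112 3.6551237122682636 4.7184944655832055
tray sc [[ 428. -238.]
 [ 643. -221.]
 [ 657. -365.]
 [ 442. -381.]] [ 542.52360103 -301.42349449]
imp [540.14354162 -14.28663754  20.        ] [548.79611354 -18.44805873  38.        ]
imp [437.39026634  -1.59915006  20.        ] [445.07862821  -5.86469528  38.        ]
bar [ 642.1151188  -102.24251905   14.        ] [ 522.38424105 -127.14493339    7.        ]
bar sc [ 647.73673236 -100.69360545   14.        ] [ 531.92150565 -130.00469747    7.        ]
lever tip (array([420.40127522, 287.01207735, 107.0483944 ]), np.float64(2.4312675333449003))
```

```bash
cat >> h.py <<'E'
def yaw(s=None):
    s=s or r.sense(); R=s['eef_rot']; return np.degrees(np.arctan2(R[1,0],R[0,0]))
DECK=np.array([552,245,4.6])
def d2w(x,y,D=None):
    D=DECK if D is None else D
    a=np.radians(D[2]);return np.array([D[0]+x*np.cos(a)-y*np.sin(a),D[1]+x*np.sin(a)+y*np.cos(a)])
def plan(x,y,z,yw=None):
    s=r.sense();R=s['eef_rot'];d=R.T@(np.array([x,y,z])-s['tool_pos'])
    dy=0 if yw is None else (yw-yaw(s)+180)%360-180
    print('deltas',np.round(d/250,4),'spin',np.round(-dy/60,4),'| tcp',np.round(s['tool_pos'],1),'yaw',round(yaw(s),2),'F',np.round(s['contact_force'],1),'op',round(s['opening'],1),'t',round(s['time'],2),'j',np.round(s['joints'],2))
E
python3 - <<'E'
from h import *
x,y=d2w(-95,50); plan(x,y,230,184.6)
E
```

```text
deltas [-1.1517 -0.2866  0.0018] spin -0.4966 | tcp [223.3 474.6 230.4] yaw 154.8 F [-0.2  1.3  0.6] op 85.8 t 0.15 j [ 1.    0.05  0.1   1.62 -0.    1.44]
```

Call:
apply_moves:
  deltas: [-1, -0.9, -0.22, 0, -0.5, -1, -0.9, -0.22, 0, -0.5, -1, -0.9, -0.22, 0, -0.5, -1, -0.9, -0.22, 0, -0.5, -1, -0.9, -0.22, 0, -0.5, -1, -0.9, -0.22, 0, -0.5, -1, -0.9, -0.22, 0, -0.5, -1, -0.9, -0.22, 0, -0.5]
  force: 40

```text
time: 0.82
tool_pos: [405.1, 327.7, 230.6]
eef_rot: [[-0.997, -0.079, -0.001], [-0.079, 0.997, -0.001], [0.001, -0.001, -1.0]]
contact_force: [-0.3, -0.1, -0.1]
opening: 0.1
```

Run:
```python
from h import *
x,y=d2w(-95,50); plan(x,y,97,184.6)
f=snap('wrist','w1');snap('top','t1')
im=cv2.imread('pics/w1.png');im2=cv2.imread('pics/t1.png')
cv2.imwrite('pics/wt1.png',cv2.resize(np.hstack([im,im2]),(800,300)))
```

```text
deltas [-0.1802 -0.1763  0.5342] spin -0.0014 | tcp [405.1 327.7 230.6] yaw -175.48 F [-0.3 -0.1 -0.1] op 0.1 t 0.82 j [0.55 0.04 0.09 1.62 0.   0.47]
```

View pics/wt1.png

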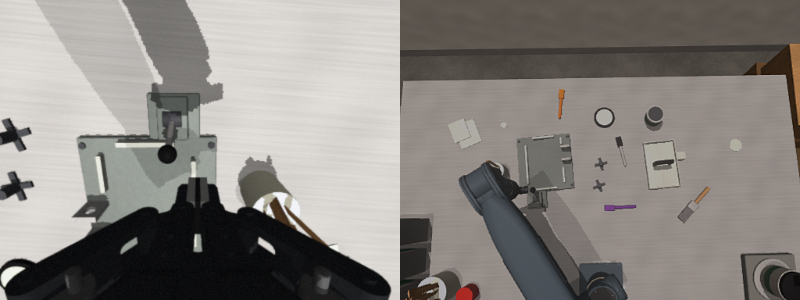

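Run:
```python
from h import *
f=load('w1');print(onz(f,213.8,197,106)); print(d2w(-127,50))
im=cv2.imread('pics/w1.png');cv2.imwrite('pics/w1c.png',cv2.resize(im[100:300,80:300],None,fx=3,fy=3,interpolation=cv2.INTER_CUBIC))
x,y=d2w(-95,50); plan(x,y,150,184.6)
```

```text
[420.88229407 286.9449501  106.        ]
[421.39913622 284.65368053]
deltas [-0.1858 -0.185   0.3235] spin 0.0028 | tcp [403.3 329.5 230.9] yaw -175.23 F [-0.7  0.4 -0.3] op 0.3 t 0.92 j [0.56 0.04 0.09 1.62 0.   0.47]
```

View pics/w1c.png

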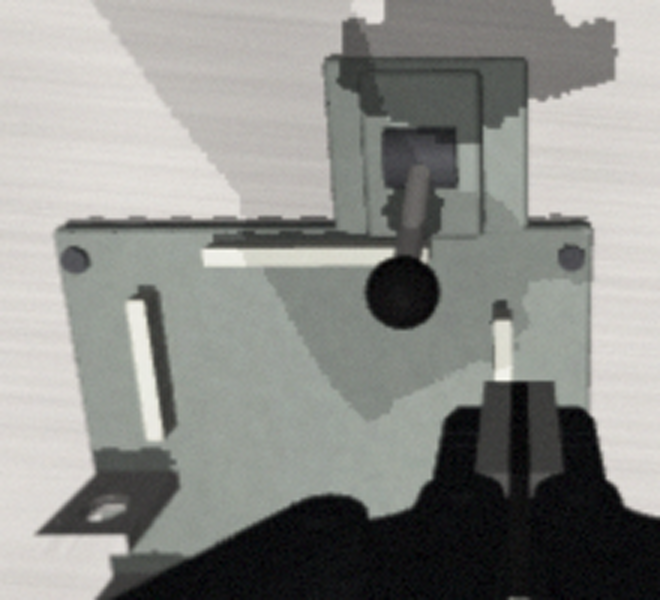

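Run:
```python
from h import *
f=load('w1');a=onz(f,99,177,14);b=onz(f,276.7,176,14);print(a,b,np.linalg.norm(a-b),np.degrees(np.arctan2(*(b-a)[1::-1])))
t=np.arctan2((b-a)[1],(b-a)[0])-np.pi/2
m=(a+b)/2; print(m+130*np.array([np.cos(t),np.sin(t),0]))
```

```text
[434.10874022 116.03707643  14.        ] [413.39872346 360.82589905  14.        ] 245.663331561826 94.83591329732481
[553.29095963 249.39080414  14.        ]
```

Call:
apply_moves:
  deltas: [-1, -0.186, -0.17, 0.1, 0, -1, -0.186, -0.17, 0.2, 0, -1, -0.186, -0.17, 0.3, 0, -1, -0.186, -0.17, 0.4, 0, -1, -0.186, -0.17, 0.5, 0, -1, -0.186, -0.17, 0.52, 0, -1, -0.186, -0.17, 0.52, 0, -1, -0.186, -0.17, 0.52, 0]

```text
time: 1.58
tool_pos: [453.1, 292.1, 102.1]
eef_rot: [[-0.996, -0.086, 0.0], [-0.086, 0.996, 0.0], [-0.0, 0.0, -1.0]]
contact_force: [-0.5, 0.0, 0.4]
opening: 0.2
```

Call:
apply_moves:
  deltas: [-1, 0.06, -0.015, 0.01, 0, -1, 0.12, -0.015, 0.01, 0, -1, 0.18, -0.015, 0.01, 0, -1, 0.22, -0.015, 0.01, 0, -1, 0.26, -0.015, 0.01, 0, -1, 0.29, -0.015, 0.01, 0, -1, 0.32, -0.015, 0.01, 0, -1, 0.34, -0.015, 0.01, 0]

```text
time: 2.25
tool_pos: [368.6, 280.2, 99.0]
eef_rot: [[-0.996, -0.084, 0.0], [-0.084, 0.996, -0.0], [-0.0, -0.0, -1.0]]
contact_force: [1.5, 0.7, -0.5]
opening: -0.3
```

Run:
```python
from h import *
plan(420,290,250,184.6)
f=snap('wrist','w2');f=snap('scene','s2')
im=cv2.imread('pics/w2.png');im2=cv2.imread('pics/s2.png')
cv2.imwrite('pics/ws2.png',cv2.resize(np.hstack([im,im2]),(800,300)))
```

```text
deltas [-0.2084  0.0218 -0.6039] spin 0.0037 | tcp [368.6 280.2  99. ] yaw -175.18 F [ 1.5  0.7 -0.5] op -0.3 t 2.25 j [ 0.51 -0.1  -0.31  1.36 -0.    0.42]
```

View pics/ws2.png

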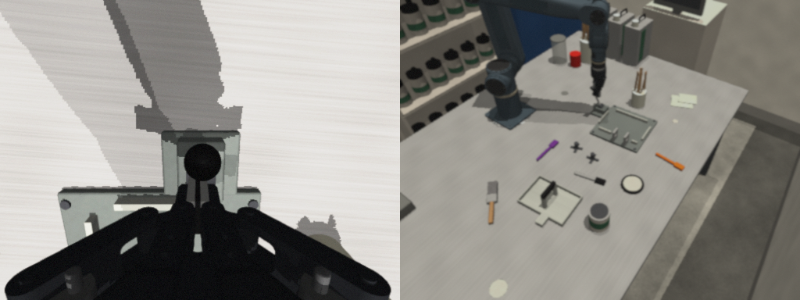

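Run:
```python
from h import *
f=load('w2')
p=onz(f,258.6,206,106);print(p)
for D in [(552,245,4.6),(553,248,4.7)]: print(d2w(-203,50,D))
```

```text
[344.94942282 280.75289492 106.        ]
[345.64394146 278.55856228]
[346.58568504 281.19835209]
```

Call:
apply_moves:
  deltas: [-1, 0.012, 0, 0, 0, -1, 0.012, 0, 0, 0, -1, 0.012, 0, 0, 0, -1, 0, 0, 0, 0, -1, -0.04, 0, -0.05, 0, -1, -0.04, 0, -0.2, 0, -1, -0.04, 0, -0.35, 0, -1, -0.04, 0, -0.5, 0]

```text
time: 3.02
tool_pos: [377.6, 280.4, 224.0]
eef_rot: [[-0.996, -0.084, -0.005], [-0.084, 0.997, -0.001], [0.005, -0.001, -1.0]]
contact_force: [0.7, 0.3, -0.5]
opening: 0.2
```

```bash
sed -i 's/^DECK=.*/DECK=np.array([552.3,247.3,4.7])/' h.py
python3 - <<'E'
from h import *
plan(560,-10,290,184.6)
E
```

```text
deltas [-0.6286 -1.2188 -0.2661] spin 0.0032 | tcp [377.6 280.4 224. ] yaw -175.21 F [ 0.7  0.3 -0.5] op 0.2 t 3.02 j [ 0.5  -0.09 -0.05  1.61  0.    0.41]
```

Call:
apply_moves:
  deltas: [1, -0.63, -0.99, -0.26, 0, 1, -0.63, -0.99, -0.26, 0, 1, -0.63, -0.99, -0.26, 0, 1, -0.63, -0.99, -0.26, 0, 1, -0.63, -0.99, -0.26, 0, 1, -0.63, -0.99, -0.26, 0, 1, -0.63, -0.99, -0.26, 0, 1, -0.63, -0.99, -0.26, 0]

```text
time: 3.68
tool_pos: [559.5, 42.6, 288.4]
eef_rot: [[-0.997, -0.078, -0.0], [-0.078, 0.997, -0.002], [0.0, -0.002, -1.0]]
contact_force: [-1.2, 0.3, -0.5]
opening: 85.6
```

Run:
```python
from h import *
plan(560,-10,290,184.6)
f=snap('wrist','w3');f=snap('scene','s3')
im=cv2.imread('pics/w3.png');im2=cv2.imread('pics/s3.png')
cv2.imwrite('pics/ws3.png',cv2.resize(np.hstack([im,im2]),(800,300)))
```

```text
deltas [ 0.0143 -0.21   -0.0063] spin -0.002 | tcp [559.5  42.6 288.4] yaw -175.52 F [-1.2  0.3 -0.5] op 85.6 t 3.68 j [-0.04  0.17  0.34  1.75 -0.   -0.12]
```

View pics/ws3.png

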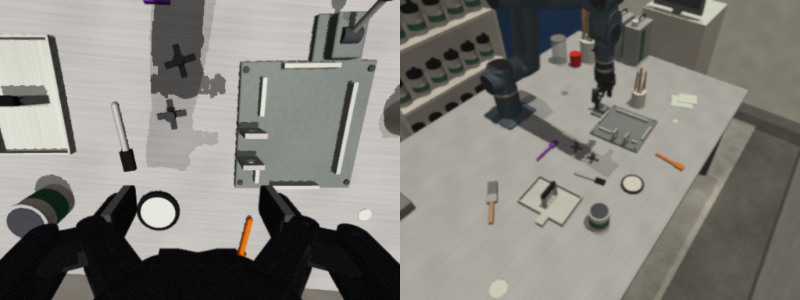

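Run:
```python
from h import *
plan(560,-10,290,184.6)
f=snap('wrist','w4')
im=cv2.imread('pics/w4.png');cv2.imwrite('pics/w4c.png',cv2.resize(im[0:260,100:500],None,fx=2,fy=2,interpolation=cv2.INTER_CUBIC))
```

```text
deltas [ 0.0075 -0.223  -0.0084] spin -0.0004 | tcp [557.4  45.7 288. ] yaw -175.42 F [-0.4  0.1 -0.2] op 85.8 t 3.78 j [-0.04  0.17  0.34  1.75  0.   -0.12]
```

View pics/w4c.png

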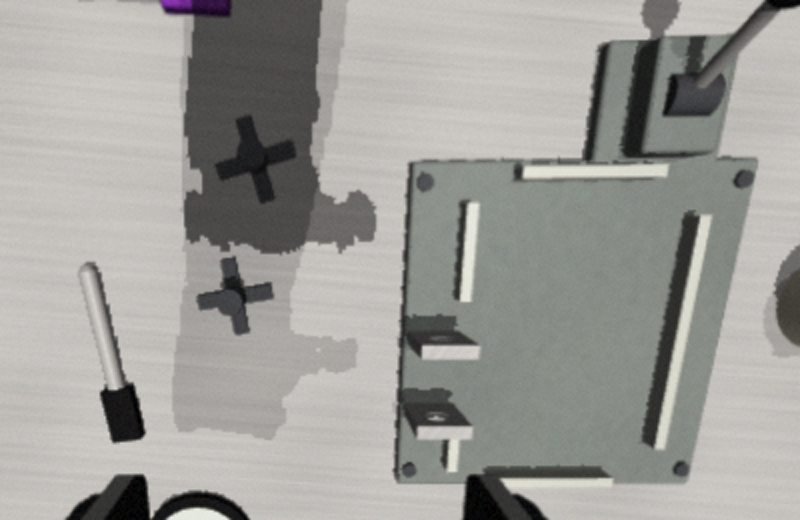

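Run:
```python
from h import *
f=load('w4')
P=lambda x,y,z: onz(f,100+x/2-.25,y/2-.25,z)[:2]
for q in ([(229,258),(240,333),(199,300),(272,291)],[(245,117),(266,202),(217,171),(295,148)]):
    e=[P(x,y,4) for x,y in q]; print(np.round(e,1).tolist(),np.mean(e,0)); d=e[0]-e[1];print(np.degrees(np.arctan2(d[1],d[0])),np.linalg.norm(d))
c=np.array([P(x,y,14) for x,y in [(408,162),(757,158),(690,482),(395,482)]]);print(c,c.mean(0))
d=c[3]-c[0];print(np.linalg.norm(d),np.degrees(np.arctan2(d[1],d[0])));d=c[1]-c[0];print(np.linalg.norm(d),np.degrees(np.arctan2(d[1],d[0]))-90)
a,b=P(122,412,14),P(88,266,7);print('bar',a,b,np.linalg.norm(a-b))
```

```text
[[512.7, -18.6], [571.4, -7.5], [547.3, -41.3], [535.5, 16.4]] [541.70880195 -12.7296968 ]
-169.23226530924273 59.71925065894363
[[412.2, -10.7], [469.1, 7.8], [450.2, -29.9], [429.9, 27.1]] [440.33905498  -1.41951483]
-161.9713281502161 59.901851840142406
[[434.07328623 109.87781087]
 [413.0966543  359.22170075]
 [668.63802587 384.44812437]
 [689.13212757 132.8606935 ]] [551.23502349 246.60208237]
256.0922205686076 5.14891175905688
250.2246880497058 4.808816768502211
bar [ 643.43062062 -100.84061063] [ 527.4159413  -127.20493084] 118.97261533412055
```

```bash
sed -i 's/^DECK=.*/DECK=np.array([551.3,246.9,4.8])/' h.py
python3 - <<'E'
from h import *
plan(541.7,-12.7,12,184.6)
E
```

```text
deltas [ 0.0752 -0.2356  1.1038] spin 0.0016 | tcp [556.5  47.2 288. ] yaw -175.31 F [ 0.1 -0.7 -0.1] op 85.3 t 3.83 j [-0.04  0.16  0.34  1.75  0.   -0.12]
```

Call:
apply_moves:
  deltas: [1, 0.075, -0.236, 0.1, 0, 1, 0.075, -0.236, 0.25, 0, 1, 0.075, -0.236, 0.4, 0, 1, 0.075, -0.236, 0.55, 0, 1, 0.075, -0.236, 0.7, 0, 1, 0.075, -0.236, 0.85, 0, 1, 0.075, -0.236, 0.9, 0, 1, 0.075, -0.236, 0.9, 0]

```text
time: 4.5
tool_pos: [537.8, -10.5, 58.8]
eef_rot: [[-0.996, -0.086, -0.011], [-0.086, 0.996, 0.002], [0.011, 0.003, -1.0]]
contact_force: [-0.6, -0.4, -0.2]
opening: 85.2
```

Run:
```python
from h import *
f=snap('wrist','w5')
plan(541.7,-12.7,12,184.6)
```

```text
deltas [-0.0043 -0.0067  0.2015] spin 0.0051 | tcp [540.7 -11.2  62.4] yaw -175.09 F [-0.6  0.4  1.1] op 85.6 t 4.55 j [-0.15  0.12 -0.16  1.29  0.   -0.23]
```

View pics/w5.png

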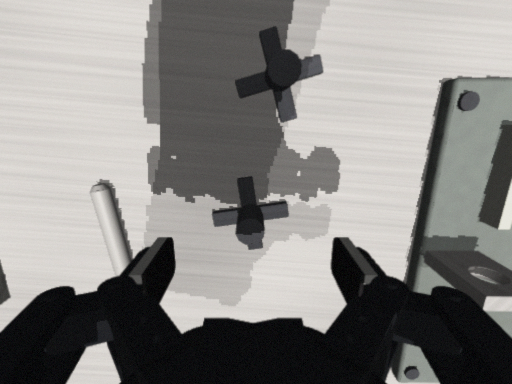

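Call:
apply_moves:
  deltas: [1, -0.004, -0.006, 0.1, 0, 1, -0.004, -0.006, 0.2, 0, 1, -0.004, -0.006, 0.2, 0, -1, -0.004, -0.006, 0.2, 0, -1, -0.004, -0.006, 0.2, 0, -1, -0.004, -0.006, 0.2, 0, -1, -0.004, -0.006, 0.2, 0, -1, -0.004, -0.006, 0.2, 0]
  force: 40

```text
time: 5.22
tool_pos: [545.5, -14.4, 15.6]
eef_rot: [[-0.996, -0.084, 0.003], [-0.084, 0.996, -0.0], [-0.003, -0.001, -1.0]]
contact_force: [-0.6, 0.2, -0.4]
opening: 25.3
```

Call:
apply_moves:
  deltas: [-1, 0, 0, 0, 0, -1, 0, 0, -0.1, 0, -1, 0, 0, -0.2, 0, -1, 0, 0, -0.3, 0, -1, 0, 0, -0.4, 0, -1, 0, 0, -0.5, 0, -1, 0, 0, -0.5, 0, -1, 0, 0, -0.5, 0]

```text
time: 5.88
tool_pos: [545.8, -14.5, 141.0]
eef_rot: [[-0.996, -0.084, 0.005], [-0.084, 0.996, -0.001], [-0.004, -0.001, -1.0]]
contact_force: [-0.0, 0.6, -1.1]
opening: 18.5
```

Run:
```python
from h import *
f=snap('wrist','w6')
plan(541.7,-299,150,184.6)
```

```text
deltas [ 0.1062 -1.1339 -0.0437] spin 0.0033 | tcp [544.5 -14.3 139. ] yaw -175.2 F [ 0.1  0.3 -1.5] op 18.7 t 5.93 j [-0.15  0.1  -0.03  1.44 -0.   -0.23]
```

View pics/w6.png

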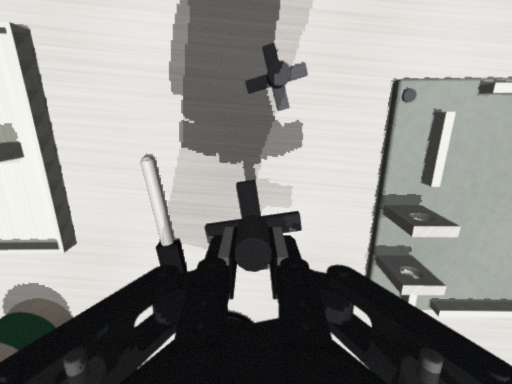

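Call:
apply_moves:
  deltas: [-1, -0.2, -0.95, -0.3, 0, -1, -0.2, -0.95, -0.3, 0, -1, -0.2, -0.95, -0.3, 0, -1, -0.2, -0.95, -0.3, 0, -1, -0.2, -0.95, -0.3, 0, -1, -0.2, -0.95, -0.3, 0, -1, -0.2, -0.95, -0.3, 0, -1, -0.2, -0.95, -0.3, 0]

```text
time: 6.6
tool_pos: [613.5, -249.5, 210.9]
eef_rot: [[-0.997, -0.08, -0.003], [-0.08, 0.997, 0.001], [0.003, 0.002, -1.0]]
contact_force: [-0.8, 0.6, -1.3]
opening: 18.7
```

Run:
```python
from h import *
f=snap('wrist','w7')
plan(600,-295,150,184.6)
```

```text
deltas [ 0.067  -0.1865  0.2436] spin 0.0014 | tcp [ 613.1 -247.3  211. ] yaw -175.32 F [-0.6  0.9 -0.9] op 18.9 t 6.65 j [-0.49  0.42  0.5   1.65  0.   -0.57]
```

View pics/w7.png

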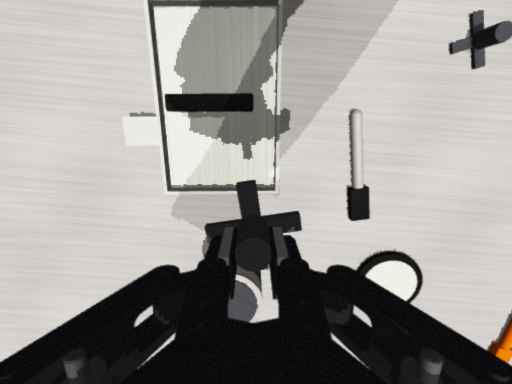

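Run:
```python
from h import *
f=load('w7')
P=lambda x,y,z: onz(f,x,y,z)[:2]
c=np.array([P(*q,22) for q in [(165,191.5),(279.5,192.5),(281.5,1),(149,1)]]);print(c,c.mean(0))
h=np.array([P(*q,88) for q in [(165.5,94),(252.5,94.5),(253,110),(166,111)]]);print(h,h.mean(0))
d=c[1]-c[0];print(np.degrees(np.arctan2(d[1],d[0]))-90,np.linalg.norm(d))
d=h[1]-h[0];print(np.degrees(np.arctan2(d[1],d[0]))-90,np.linalg.norm(d))
g=load('top0');print('tin',onz(g,326,146,90));
```

```text
[[ 647.32404638 -361.49236848]
 [ 636.99204411 -213.03051813]
 [ 424.64412303 -233.96182406]
 [ 436.19452839 -374.91597922]] [ 536.28868548 -295.85017247]
[[ 530.88700561 -338.60668371]
 [ 524.74956368 -257.20037001]
 [ 538.5518793  -255.63233617]
 [ 546.1253435  -338.37735549]] [ 535.07844802 -297.45418634]
3.9810037568325214 148.82093695946074
4.3115269694972085 81.63734503136476
tin [ 752.83431513 -264.88047053   90.        ]
```

Run:
```python
from h import *
plan(597.3,-292.2,20,184.6)
```

```text
deltas [ 0.0751 -0.176   0.7637] spin 0.0014 | tcp [ 613.1 -247.3  211. ] yaw -175.32 F [-0.6  0.9 -0.9] op 18.9 t 6.65 j [-0.49  0.42  0.5   1.65  0.   -0.57]
```

Call:
apply_moves:
  deltas: [-1, 0.075, -0.176, 0, 0, -1, 0.075, -0.176, 0.1, 0, -1, 0.075, -0.176, 0.25, 0, -1, 0.075, -0.176, 0.4, 0, -1, 0.075, -0.176, 0.55, 0, -1, 0.075, -0.176, 0.65, 0, -1, 0.075, -0.176, 0.66, 0, -1, 0.075, -0.176, 0.66, 0]

```text
time: 7.32
tool_pos: [596.1, -288.6, 45.0]
eef_rot: [[-0.996, -0.086, -0.007], [-0.086, 0.996, 0.005], [0.007, 0.005, -1.0]]
contact_force: [-0.1, -0.6, -0.6]
opening: 18.3
```

Run:
```python
from h import *
f=snap('wrist','w8')
plan(597.3,-292.2,20,184.6)
```

```text
deltas [ 0.004  -0.0077  0.1134] spin 0.0049 | tcp [ 598.2 -290.2   48.4] yaw -175.11 F [0.2 0.1 0.8] op 18.6 t 7.37 j [-0.55  0.45  0.21  1.33  0.   -0.64]
```

View pics/w8.png

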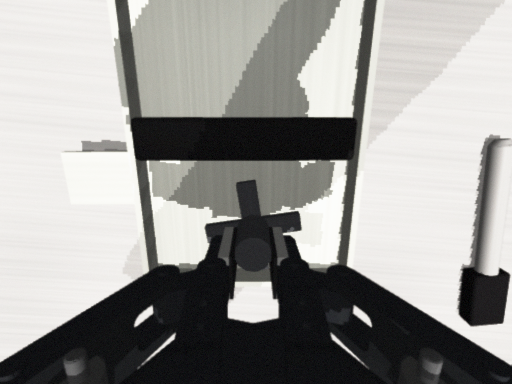

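Impeller (252,230) hangs over the far half, clear of the handle and walls. Lower and release.

Call:
apply_moves:
  deltas: [-1, 0, -0.005, 0.05, 0, -1, 0, -0.005, 0.1, 0, -1, 0, -0.005, 0.114, 0, -1, 0, -0.005, 0.114, 0, -1, 0, -0.005, 0.114, 0, -0.2, 0, -0.005, 0.114, 0, -0.2, 0, -0.005, 0.114, 0, -0.2, 0, -0.005, 0.114, 0]

```text
time: 8.03
tool_pos: [599.3, -293.6, 20.8]
eef_rot: [[-0.996, -0.084, 0.001], [-0.084, 0.996, -0.0], [-0.001, -0.0, -1.0]]
contact_force: [-0.1, 0.6, 0.1]
opening: 34.6
```

Call:
apply_moves:
  deltas: [-0.2, 0, 0, 0, 0, -0.2, 0, 0, 0, 0, -0.2, 0, 0, -0.1, 0, -0.2, 0, 0, -0.2, 0, -0.2, 0, 0, -0.3, 0, -0.2, 0, 0, -0.4, 0, -0.2, 0, 0, -0.5, 0, -0.2, 0, 0, -0.5, 0]

```text
time: 8.7
tool_pos: [602.0, -295.2, 152.9]
eef_rot: [[-0.996, -0.084, 0.01], [-0.084, 0.996, -0.006], [-0.009, -0.007, -1.0]]
contact_force: [0.9, -1.0, 2.2]
opening: 34.1
```

Run:
```python
from h import *
f=snap('wrist','w9')
plan(520,-10,150,184.6)
```

```text
deltas [ 0.2287  1.1622 -0.007 ] spin 0.0034 | tcp [ 601.3 -294.7  150.1] yaw -175.2 F [-0.2 -0.6 -1. ] op 34.3 t 8.75 j [-0.56  0.42  0.38  1.52  0.   -0.64]
```

View pics/w9.png

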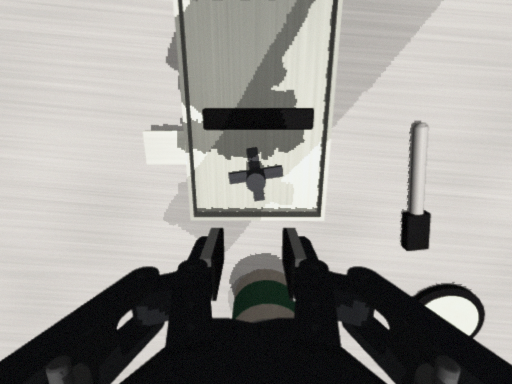

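Call:
apply_moves:
  deltas: [1, 0.4, 1, -0.3, 0, 1, 0.4, 1, -0.3, 0, 1, 0.4, 1, -0.3, 0, 1, 0.4, 1, -0.3, 0, 1, 0.4, 1, -0.3, 0, 1, 0.4, 1, -0.3, 0, 1, 0.4, 1, -0.3, 0, 1, 0.4, 1, -0.3, 0]

```text
time: 9.42
tool_pos: [476.5, -48.4, 221.7]
eef_rot: [[-0.996, -0.089, 0.001], [-0.089, 0.996, 0.002], [-0.001, 0.002, -1.0]]
contact_force: [0.5, 0.0, 0.2]
opening: 85.6
```

Run:
```python
from h import *
f=snap('wrist','w10')
plan(440.3,-1.4,60,184.6)
```

```text
deltas [0.1324 0.209  0.6426] spin 0.007 | tcp [477.7 -50.5 220.7] yaw -174.98 F [ 1.3 -0.3  0.2] op 85.3 t 9.47 j [-0.25 -0.07 -0.04  1.6   0.   -0.33]
```

View pics/w10.png

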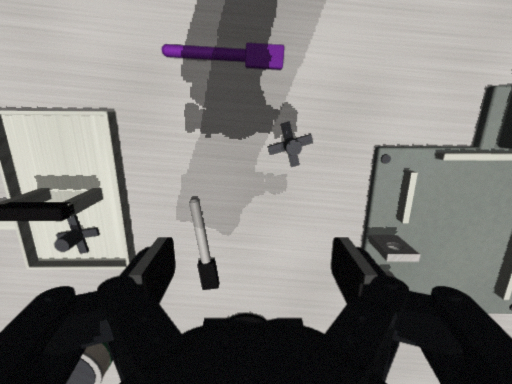

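Run:
```python
from h import *
f=load('w10')
print(onz(f,289.5,144.5,5),onz(f,293,146,38)); print('bar',onz(f,208,273,14),onz(f,195,199,7))
```

```text
[440.51619853  -2.42712992   5.        ] [438.70674607  -2.82258146  38.        ]
bar [ 641.20057692 -102.00251491   14.        ] [ 527.73630716 -126.1099311     7.        ]
```

Call:
apply_moves:
  deltas: [1, 0.132, 0.207, 0.1, 0, 1, 0.132, 0.207, 0.2, 0, 1, 0.132, 0.207, 0.3, 0, 1, 0.132, 0.207, 0.4, 0, 1, 0.132, 0.207, 0.5, 0, 1, 0.132, 0.207, 0.6, 0, 1, 0.132, 0.207, 0.66, 0, 1, 0.132, 0.207, 0.66, 0]

```text
time: 10.13
tool_pos: [437.0, -4.0, 49.4]
eef_rot: [[-0.997, -0.082, -0.011], [-0.082, 0.997, 0.001], [0.01, 0.002, -1.0]]
contact_force: [0.6, -0.1, -0.1]
opening: 85.6
```

Run:
```python
from h import *
f=snap('wrist','w11')
plan(440.3,-2,14,184.6)
```

```text
deltas [-0.0089  0.0077  0.1511] spin 0.0023 | tcp [438.5  -4.1  51.8] yaw -175.26 F [-0.1  0.6 -0.5] op 85.5 t 10.18 j [-0.16 -0.13 -0.43  1.28 -0.   -0.24]
```

View pics/w11.png

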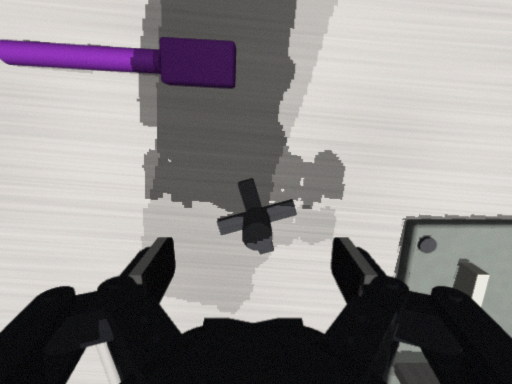

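Impeller B at (257,222), between the fingers.

Call:
apply_moves:
  deltas: [1, -0.008, 0.008, 0.1, 0, 1, -0.008, 0.008, 0.15, 0, 1, -0.008, 0.008, 0.15, 0, -1, -0.008, 0.008, 0.15, 0, -1, -0.008, 0.008, 0.15, 0, -1, -0.008, 0.008, 0.15, 0, -1, -0.008, 0.008, 0.15, 0, -1, -0.008, 0.008, 0.15, 0]

```text
time: 10.85
tool_pos: [444.0, -1.8, 18.9]
eef_rot: [[-0.996, -0.084, 0.002], [-0.084, 0.996, -0.0], [-0.002, -0.0, -1.0]]
contact_force: [-0.9, 0.1, 0.2]
opening: 25.6
```

Call:
apply_moves:
  deltas: [-1, 0, 0, 0, 0, -1, 0, 0, -0.1, 0, -1, 0, 0, -0.25, 0, -1, 0, 0, -0.4, 0, -1, 0, 0, -0.55, 0, -1, 0, 0, -0.65, 0, -1, 0, 0, -0.7, 0, -1, 0, 0, -0.7, 0]

```text
time: 11.52
tool_pos: [445.4, -2.0, 197.2]
eef_rot: [[-0.996, -0.084, 0.008], [-0.084, 0.996, -0.001], [-0.008, -0.002, -1.0]]
contact_force: [0.8, 0.1, -0.5]
opening: 18.3
```

Run:
```python
from h import *
f=snap('wrist','w12')
plan(473.7,-301.8,60,184.6)
```

```text
deltas [-0.0144 -1.205   0.54  ] spin 0.0034 | tcp [444.3  -1.8 194.7] yaw -175.2 F [-0.9 -1.1 -0.9] op 18.5 t 11.57 j [-0.16 -0.17 -0.18  1.56  0.   -0.24]
```

View pics/w12.png

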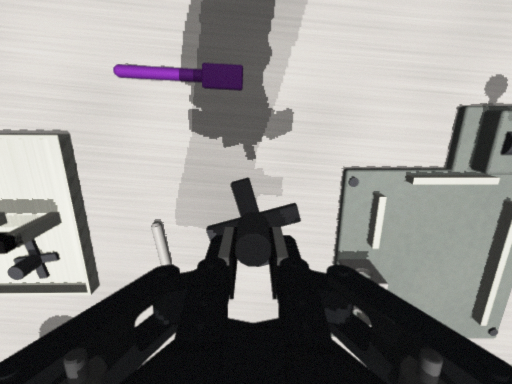

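Call:
apply_moves:
  deltas: [-1, 0, -0.95, 0, 0, -1, 0, -0.95, 0, 0, -1, 0, -0.95, 0, 0, -1, 0, -0.95, 0, 0, -1, 0, -0.95, 0, 0, -1, 0, -0.95, 0, 0, -1, 0, -0.95, 0, 0, -1, 0, -0.95, 0, 0]

```text
time: 12.23
tool_pos: [461.5, -238.9, 189.9]
eef_rot: [[-0.997, -0.081, -0.004], [-0.081, 0.997, 0.003], [0.004, 0.004, -1.0]]
contact_force: [-0.6, 0.7, -0.4]
opening: 18.5
```

Run:
```python
from h import *
plan(473.2,-301.8,24.5,184.6)
```

```text
deltas [-0.0288 -0.257   0.6605] spin 0.0004 | tcp [ 461.5 -238.9  189.9] yaw -175.38 F [-0.6  0.7 -0.4] op 18.5 t 12.23 j [-0.61  0.03  0.    1.54  0.   -0.69]
```

Call:
apply_moves:
  deltas: [-1, -0.02, -0.257, 0, 0, -1, -0.02, -0.257, 0.05, 0, -1, -0.02, -0.257, 0.15, 0, -1, -0.02, -0.257, 0.3, 0, -1, -0.02, -0.257, 0.45, 0, -1, -0.02, -0.257, 0.53, 0, -1, -0.02, -0.257, 0.53, 0, -1, -0.02, -0.257, 0.53, 0]

```text
time: 12.9
tool_pos: [471.7, -299.0, 58.0]
eef_rot: [[-0.996, -0.085, -0.004], [-0.085, 0.996, 0.004], [0.004, 0.004, -1.0]]
contact_force: [-0.1, -0.4, -0.1]
opening: 18.1
```

Run:
```python
from h import *
f=snap('wrist','w13')
plan(473.2,-301.8,24.5,184.6)
```

```text
deltas [ 0.0009 -0.0047  0.144 ] spin 0.0048 | tcp [ 473.3 -300.6   60.5] yaw -175.11 F [ 0.3 -0.1  0.6] op 18.6 t 12.95 j [-0.69  0.17 -0.11  1.29  0.   -0.77]
```

View pics/w13.png

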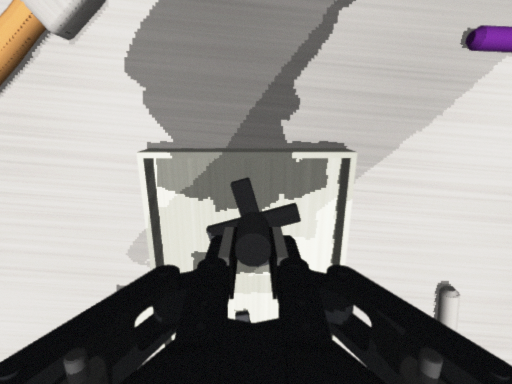

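Call:
apply_moves:
  deltas: [-1, 0, -0.003, 0.05, 0, -1, 0, -0.003, 0.1, 0, -1, 0, -0.003, 0.13, 0, -1, 0, -0.003, 0.145, 0, -1, 0, -0.003, 0.145, 0, -0.2, 0, -0.003, 0.145, 0, -0.2, 0, -0.003, 0.145, 0, -0.2, 0, -0.003, 0.145, 0]

```text
time: 13.62
tool_pos: [473.7, -303.0, 24.4]
eef_rot: [[-0.996, -0.084, 0.001], [-0.084, 0.996, -0.001], [-0.001, -0.001, -1.0]]
contact_force: [0.4, -1.1, -0.0]
opening: 33.9
```

Call:
apply_moves:
  deltas: [-0.2, 0, 0, 0, 0, -0.2, 0, 0, 0, 0, -0.2, 0, 0, -0.1, 0, -0.2, 0, 0, -0.2, 0, -0.2, 0, 0, -0.35, 0, -0.2, 0, 0, -0.5, 0, -0.2, 0, 0, -0.65, 0, -0.2, 0, 0, -0.7, 0]

```text
time: 14.28
tool_pos: [475.5, -304.4, 206.5]
eef_rot: [[-0.996, -0.084, 0.008], [-0.084, 0.996, -0.007], [-0.008, -0.007, -1.0]]
contact_force: [0.6, -0.1, 0.6]
opening: 34.3
```

Run:
```python
from h import *
f=snap('wrist','w14');snap('top','t14');snap('scene','s14')
plan(535,-297,200,274.6)
im=cv2.imread('pics/t14.png')[100:320,130:450];im2=cv2.imread('pics/w14.png')
cv2.imwrite('pics/w14b.png',np.hstack([cv2.resize(im,(400,300)),cv2.resize(im2,(400,300))]))
cv2.imwrite('pics/s14b.png',cv2.resize(cv2.imread('pics/s14.png')[200:320,120:320],None,fx=3.5,fy=3.5,interpolation=cv2.INTER_CUBIC))
```

```text
deltas [-0.2439  0.0055  0.0055] spin -1.4966 | tcp [ 474.4 -303.5  201.2] yaw -175.2 F [ 0.6  0.1 -0.3] op 34.0 t 14.43 j [-0.69  0.14  0.14  1.56 -0.   -0.77]
```

View pics/w14b.png

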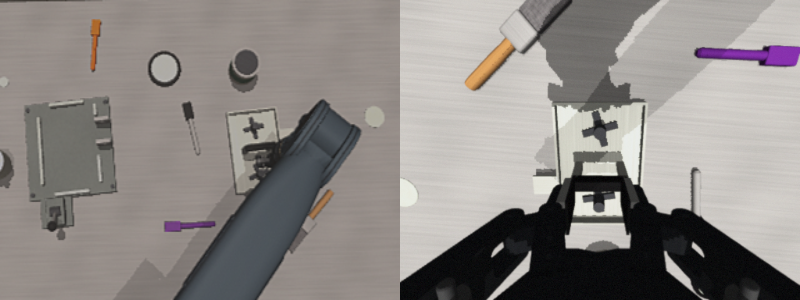

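View pics/s14b.png

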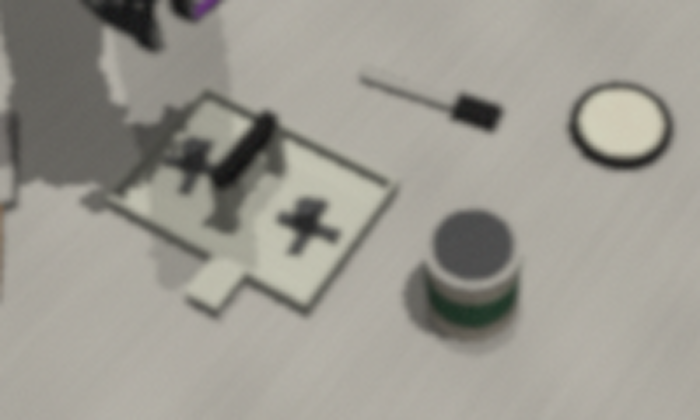

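Call:
apply_moves:
  deltas: [1, -0.244, 0.005, 0, -0.95, 1, -0.244, 0.005, 0, -0.95, 1, -0.244, 0.005, 0, -0.95, 1, -0.244, 0.005, 0, -0.95, 1, -0.244, 0.005, 0, -0.95, 1, -0.244, 0.005, 0, -0.95, 1, -0.244, 0.005, 0, -0.95, 1, -0.244, 0.005, 0, -0.95]

```text
time: 15.1
tool_pos: [532.9, -295.5, 195.7]
eef_rot: [[-0.467, -0.884, -0.004], [-0.884, 0.467, 0.003], [-0.001, 0.005, -1.0]]
contact_force: [0.0, -0.1, -0.6]
opening: 85.6
```

Run:
```python
from h import *
plan(535,-297,130,274.4)
f=load('top0');print('sticks',onz(f,122,220,60))
```

```text
deltas [ 0.0017 -0.0116  0.2629] spin -0.5374 | tcp [ 532.9 -295.5  195.7] yaw -117.84 F [ 0.  -0.1 -0.6] op 85.6 t 15.1 j [-0.62  0.27  0.28  1.58 -0.   -1.7 ]
sticks [506.38983758 463.82145942  60.        ]
```

Call:
apply_moves:
  deltas: [1, 0, -0.008, 0, -0.537, 1, 0, -0.008, 0, -0.537, 1, 0, -0.008, 0, -0.537, 1, 0, -0.008, 0.1, -0.537, 1, 0, -0.008, 0.17, -0.537, 1, 0, -0.008, 0.17, -0.537, 1, 0, -0.008, 0.17, -0.537, 1, 0, -0.008, 0.17, -0.537]

```text
time: 15.77
tool_pos: [535.3, -297.0, 155.9]
eef_rot: [[0.069, -0.998, -0.001], [-0.998, -0.069, 0.001], [-0.001, 0.001, -1.0]]
contact_force: [-0.6, -0.2, 0.5]
opening: 85.5
```

Run:
```python
from h import *
f=snap('wrist','w15')
plan(535,-297,60,274.4)
```

```text
deltas [-0.0018  0.0038  0.3879] spin -0.0075 | tcp [ 535.9 -297.4  157. ] yaw -86.05 F [-0.   0.4  0.4] op 85.5 t 15.82 j [-0.62  0.27  0.2   1.5   0.   -2.26]
```

View pics/w15.png

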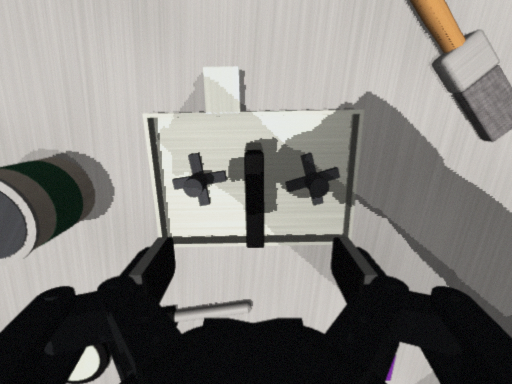

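Run:
```python
from h import *
f=load('w15')
a=onz(f,254.5,150,88);b=onz(f,255,247,88);print(a,b,(a+b)/2,np.linalg.norm(a-b),np.degrees(np.arctan2(*(b-a)[1::-1]))-90)
c=(a+b)/2
plan(c[0],c[1],60,274.6)
```

```text
[ 537.6732555  -342.21696281   88.        ] [ 531.30104663 -257.37834164   88.        ] [ 534.48715106 -299.79765223   88.        ] 85.07759215876938 4.295407153249087
deltas [0.0092 0.0066 0.3879] spin -0.0108 | tcp [ 535.9 -297.4  157. ] yaw -86.05 F [-0.   0.4  0.4] op 85.5 t 15.82 j [-0.62  0.27  0.2   1.5   0.   -2.26]
```

Call:
apply_moves:
  deltas: [1, 0.008, 0.006, 0.1, -0.008, 1, 0.008, 0.006, 0.2, -0.008, 1, 0.008, 0.006, 0.3, -0.008, 1, 0.008, 0.006, 0.36, -0.008, 1, 0.008, 0.006, 0.395, -0.008, 1, 0.008, 0.006, 0.395, -0.008, -1, 0.008, 0.006, 0.395, -0.008, -1, 0.008, 0.006, 0.395, -0.008]
  force: 90

```text
time: 16.48
tool_pos: [535.8, -300.3, 60.1]
eef_rot: [[0.078, -0.997, 0.003], [-0.997, -0.078, -0.002], [0.002, -0.003, -1.0]]
contact_force: [0.3, 0.4, 0.3]
opening: 64.1
```

Call:
apply_moves:
  deltas: [-1, 0, 0, 0, 0, -1, 0, 0, 0, 0, -1, 0, 0, 0, 0, -1, 0, 0, 0, 0, -1, 0, 0, -0.02, 0, -1, 0, 0, -0.04, 0, -1, 0, 0, -0.06, 0, -1, 0, 0, -0.08, 0]

```text
time: 17.15
tool_pos: [533.8, -298.9, 77.2]
eef_rot: [[0.079, -0.997, -0.002], [-0.997, -0.079, 0.001], [-0.001, 0.002, -1.0]]
contact_force: [-0.0, 0.6, -5.8]
opening: 14.6
```

Run:
```python
from h import *
f=snap('wrist','w16');snap('scene','s16')
plan(535,-297,160,274.6)
im=cv2.imread('pics/s16.png')[180:330,120:320];im2=cv2.imread('pics/w16.png')
cv2.imwrite('pics/w16b.png',np.hstack([cv2.resize(im,(400,300)),cv2.resize(im2,(400,300))]))
```

```text
deltas [-0.0104 -0.0013 -0.325 ] spin -0.0016 | tcp [ 535.  -299.7   78.8] yaw -85.5 F [-0.7  0.2 -5.3] op 15.1 t 17.25 j [-0.62  0.29  0.07  1.35  0.   -2.27]
```

View pics/w16b.png

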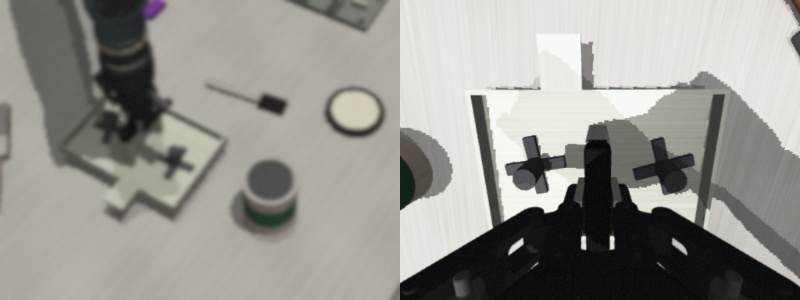

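Call:
apply_moves:
  deltas: [-1, 0, 0, -0.04, 0, -1, 0, 0, -0.1, 0, -1, 0, 0, -0.16, 0, -1, 0, 0, -0.22, 0, -1, 0, 0, -0.28, 0, -1, 0, 0, -0.32, 0, -1, 0, 0, -0.35, 0, -1, 0, 0, -0.36, 0]

```text
time: 17.92
tool_pos: [535.1, -299.8, 169.7]
eef_rot: [[0.079, -0.997, 0.002], [-0.997, -0.079, -0.001], [0.002, -0.002, -1.0]]
contact_force: [0.5, 0.5, -5.3]
opening: 14.7
```

Run:
```python
from h import *
plan(*DECK[:2],160,274.8)
```

```text
deltas [-2.175  -0.2363  0.0357] spin -0.0049 | tcp [ 535.1 -299.8  169.7] yaw -85.5 F [ 0.5  0.5 -5.3] op 14.7 t 17.92 j [-0.62  0.27  0.23  1.52  0.   -2.27]
```

Call:
apply_moves:
  deltas: [-1, -0.03, -0.003, 0, 0, -1, -0.08, -0.009, 0, 0, -1, -0.15, -0.016, 0, 0, -1, -0.23, -0.025, 0, 0, -1, -0.31, -0.034, 0, 0, -1, -0.39, -0.042, 0, 0, -1, -0.47, -0.051, 0, 0, -1, -0.55, -0.06, 0, 0]

```text
time: 18.58
tool_pos: [537.4, -158.3, 166.3]
eef_rot: [[0.079, -0.997, -0.003], [-0.997, -0.079, 0.002], [-0.002, 0.002, -1.0]]
contact_force: [-0.1, 0.4, -5.6]
opening: 14.4
```

Call:
apply_moves:
  deltas: [-1, -0.08, -0.009, 0, 0, -1, -0.16, -0.017, 0, 0, -1, -0.24, -0.026, 0, 0, -1, -0.32, -0.035, 0, 0, -1, -0.4, -0.044, 0, 0, -1, -0.48, -0.052, 0, 0, -1, -0.56, -0.061, 0, 0, -1, -0.64, -0.07, 0, 0]

```text
time: 19.25
tool_pos: [541.8, 2.2, 166.4]
eef_rot: [[0.079, -0.997, -0.003], [-0.997, -0.079, 0.001], [-0.001, 0.003, -1.0]]
contact_force: [0.5, -1.3, -4.3]
opening: 14.9
```

Call:
apply_moves:
  deltas: [-1, -0.08, -0.009, 0, 0, -1, -0.16, -0.017, 0, 0, -1, -0.24, -0.026, 0, 0, -1, -0.32, -0.035, 0, 0, -1, -0.4, -0.044, 0, 0, -1, -0.47, -0.051, 0, 0, -1, -0.52, -0.057, 0, 0, -1, -0.55, -0.06, 0, 0]

```text
time: 19.92
tool_pos: [546.2, 140.3, 166.6]
eef_rot: [[0.081, -0.997, -0.002], [-0.997, -0.081, 0.001], [-0.001, 0.002, -1.0]]
contact_force: [-0.2, -0.1, -5.3]
opening: 14.5
```

Run:
```python
from h import *
plan(*DECK[:2],160,274.8)
```

```text
deltas [-0.4235 -0.0548  0.0267] spin -0.0027 | tcp [546.2 140.3 166.6] yaw -85.36 F [-0.2 -0.1 -5.3] op 14.5 t 19.92 j [ 0.13  0.15  0.08  1.5   0.   -1.52]
```

Call:
apply_moves:
  deltas: [-1, -0.06, -0.007, 0, 0, -1, -0.13, -0.016, 0, 0, -1, -0.2, -0.025, 0, 0, -1, -0.27, -0.034, 0, 0, -1, -0.34, -0.043, 0, 0, -1, -0.38, -0.05, 0, -0.003, -1, -0.41, -0.054, 0, -0.003, -1, -0.42, -0.055, 0, -0.003]

```text
time: 20.58
tool_pos: [552.8, 244.5, 167.3]
eef_rot: [[0.082, -0.997, -0.001], [-0.997, -0.082, -0.0], [0.0, 0.001, -1.0]]
contact_force: [-0.2, -0.6, -4.8]
opening: 14.2
```

Run:
```python
from h import *
snap('wrist','w17');snap('top','t17');snap('scene','s17')
plan(*DECK[:2],160,274.8)
im=cv2.imread('pics/s17.png')[80:230,200:400];im2=cv2.imread('pics/w17.png')
cv2.imwrite('pics/w17b.png',np.hstack([cv2.resize(im,(400,300)),cv2.resize(im2,(400,300))]))
```

```text
deltas [-0.016   0.0058  0.0306] spin -0.0024 | tcp [553.1 243.  167.6] yaw -85.35 F [-0.4 -0.2 -5.1] op 14.7 t 20.73 j [ 0.3   0.25  0.2   1.52 -0.   -1.35]
```

View pics/w17b.png

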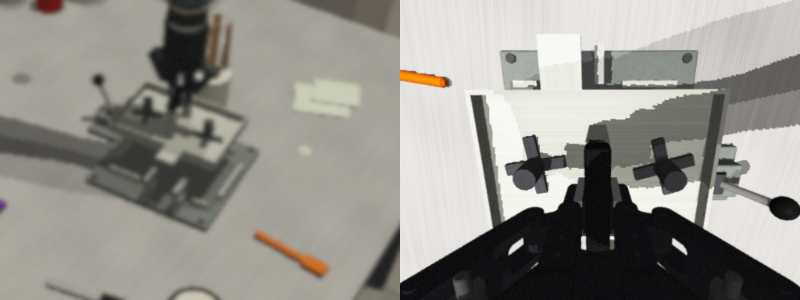

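View pics/w17.png

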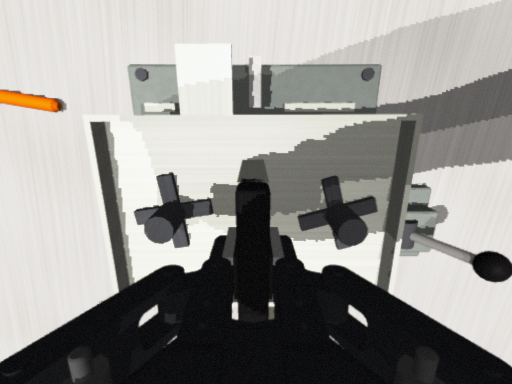

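Run:
```python
from h import *
f=load('w17')
a=onz(f,129,66,14);b=onz(f,381,65,14);d=a-b;t=np.arctan2(d[1],d[0]);print('deck',a,b,np.linalg.norm(d),np.degrees(t))
n=np.array([-np.sin(t),np.cos(t),0]);print('deck c',(a+b)/2+125*n)
a=onz(f,85,116,130.6);b=onz(f,421,115,130.6);d=a-b;t=np.arctan2(d[1],d[0]);print('tray',a,b,np.linalg.norm(d),np.degrees(t))
n=np.array([-np.sin(t),np.cos(t),0]);print('tray c',(a+b)/2+74*n)
e=onz(f,204.5,43,130.6);print('ear mid end',e)
print(onz(f,250.5,80,69),onz(f,262,80,69))
plan(*DECK[:2],160,274.8)
```

```text
deck [688.23863089 136.24468145  14.        ] [433.70423336 114.47535475  14.        ] 255.46362385463652 4.888386967007714
deck c [550.31956007 249.90534166  14.        ]
tray [667.35082697 182.5337348  130.6       ] [451.08600165 164.19492756 130.6       ] 217.04097890024755 4.846967414144806
tray c [552.96580827 247.09970205 130.6       ]
ear mid end [591.76558503 133.81859064 130.6       ]
[563.52281004 145.08222843  69.        ] [553.89140998 144.29407592  69.        ]
deltas [-0.016   0.0058  0.0306] spin -0.0024 | tcp [553.1 243.  167.6] yaw -85.35 F [-0.4 -0.2 -5.1] op 14.7 t 20.73 j [ 0.3   0.25  0.2   1.52 -0.   -1.35]
```

Call:
apply_moves:
  deltas: [-1, -0.013, 0.009, 0.03, 0, -1, -0.013, 0.009, 0.07, 0, -1, -0.013, 0.009, 0.11, 0, -1, -0.013, 0.009, 0.15, 0, -1, -0.013, 0.009, 0.18, 0, -1, -0.013, 0.009, 0.2, 0, -1, -0.013, 0.009, 0.21, 0, -1, -0.013, 0.009, 0.21, 0]

```text
time: 21.4
tool_pos: [550.0, 246.5, 114.1]
eef_rot: [[0.081, -0.997, -0.002], [-0.997, -0.081, -0.001], [0.0, 0.002, -1.0]]
contact_force: [0.4, 0.1, -5.7]
opening: 14.8
```

Run:
```python
from h import *
snap('wrist','w18');
plan(550.8,246,73,274.8)
```

```text
deltas [ 0.0031 -0.0013  0.1678] spin -0.002 | tcp [550.4 246.7 115. ] yaw -85.32 F [ 0.6  0.4 -4.9] op 14.5 t 21.45 j [ 0.31  0.26  0.1   1.42  0.   -1.34]
```

View pics/w18.png

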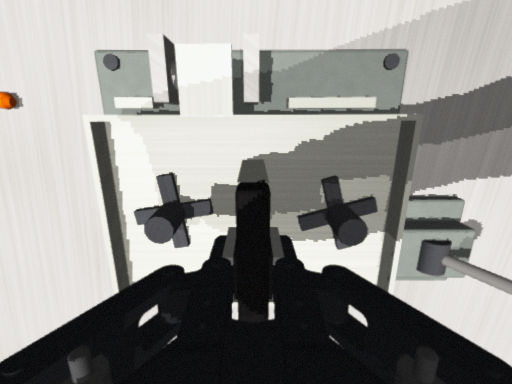

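Run:
```python
from h import *
f=load('w18')
for n,ps in {'deck':[(95,50.5,14),(407,49.5,14)],'tray':[(85,116,78),(422,115,78)],'strip':[(289,97,30),(377,97,30),(376,108,30)],'lug':[(150,36,69),(259,36,69)],'ear':[(178,44,78),(233,44,78)]}.items():
    for p in ps:
        q=onz(f,*p); a=np.radians(DECK[2]);d=q[:2]-DECK[:2]; print(n,np.round([d[0]*np.cos(a)+d[1]*np.sin(a),-d[0]*np.sin(a)+d[1]*np.cos(a)],1))
```

```text
deck [ 127.8 -122.6]
deck [-127.3 -122.6]
tray [107.1 -71.7]
tray [-109.9  -71.6]
strip [-30.2 -85.9]
strip [-100.8  -85.5]
strip [-101.1  -77.1]
lug [  63.2 -119.6]
lug [  -4.9 -119.6]
ear [  43.9 -113.1]
ear [  10.9 -113.1]
```

Call:
apply_moves:
  deltas: [-1, 0.002, -0.006, 0.03, 0, -1, 0.002, -0.006, 0.06, 0, -1, 0.002, -0.006, 0.09, 0, -1, 0.002, -0.006, 0.12, 0, -1, 0.002, -0.006, 0.14, 0, -1, 0.002, -0.006, 0.155, 0, -1, 0.002, -0.006, 0.16, 0, -1, 0.002, -0.006, 0.16, 0]

```text
time: 22.12
tool_pos: [551.8, 246.3, 74.7]
eef_rot: [[0.082, -0.997, -0.001], [-0.997, -0.082, -0.0], [0.0, 0.001, -1.0]]
contact_force: [-1.3, -0.6, -6.2]
opening: 14.7
```

Run:
```python
from h import *
snap('wrist','w19');
plan(550.8,246,73,274.8)
```

```text
deltas [0.0014 0.0053 0.009 ] spin -0.002 | tcp [552.1 246.5  75.2] yaw -85.32 F [ 0.3  0.5 -5.5] op 14.5 t 22.17 j [ 0.31  0.27  0.04  1.34  0.   -1.34]
```

View pics/w19.png

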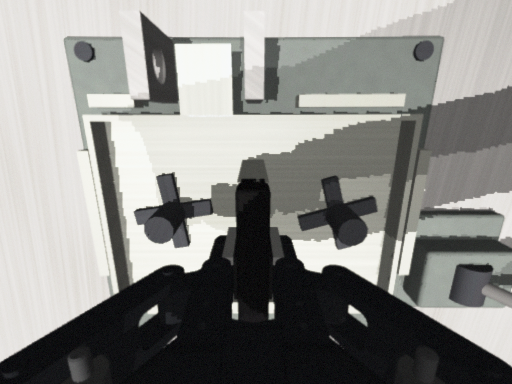

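Tray is inside the strips, ear (205,75) between the lugs; lower the last 2–3 mm.

Call:
apply_moves:
  deltas: [-1, 0, 0, 0.004, 0, -1, 0, 0, 0.008, 0, -1, 0, 0, 0.012, 0, -1, 0, 0, 0.014, 0, -1, 0, 0, 0.014, 0, -1, 0, 0, 0.014, 0, -1, 0, 0, 0.014, 0, -1, 0, 0, 0.014, 0]

```text
time: 22.83
tool_pos: [552.6, 246.7, 72.9]
eef_rot: [[0.082, -0.997, 0.001], [-0.997, -0.082, 0.0], [-0.0, -0.001, -1.0]]
contact_force: [-1.9, -0.7, 2.2]
opening: 14.8
```

Call:
apply_moves:
  deltas: [0, 0, 0, 0, 0, 0, 0, 0, 0, 0, 0, 0, 0, 0, 0, 0, 0, 0, -0.05, 0, 0, 0, 0, -0.15, 0, 0, 0, 0, -0.3, 0, 0, 0, 0, -0.45, 0, 0, 0, 0, -0.6, 0]

```text
time: 23.5
tool_pos: [551.8, 246.3, 224.2]
eef_rot: [[0.082, -0.997, 0.0], [-0.997, -0.082, 0.0], [-0.0, -0.0, -1.0]]
contact_force: [1.1, -0.2, -0.1]
opening: 42.6
```

Run:
```python
from h import *
f=snap('wrist','w20');
plan(642,-101.5,200,13)
P=lambda x,y,z: onz(f,x,y,z)
```

```text
deltas [ 1.4198 -0.2295  0.1358] spin -1.6386 | tcp [555.3 247.4 234.3] yaw -85.32 F [2.  0.4 5.4] op 42.7 t 23.55 j [ 0.31  0.25  0.33  1.64 -0.   -1.34]
```

View pics/w20.png

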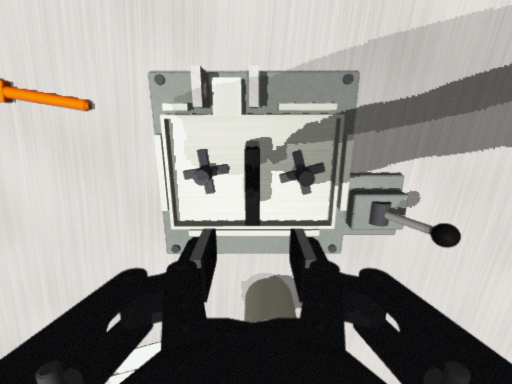

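Call:
apply_moves:
  deltas: [1, 0.99, -0.16, 0, 0.9, 1, 0.99, -0.16, 0, 0.9, 1, 0.99, -0.16, 0, 0.9, 1, 0.99, -0.16, 0, 0.9, 1, 0.99, -0.16, 0, 0.9, 1, 0.99, -0.16, 0, 0.9, 1, 0.99, -0.16, 0, 0.9, 1, 0.99, -0.16, 0, 0.9]
  force: 40

```text
time: 24.22
tool_pos: [612.9, -0.3, 222.3]
eef_rot: [[-0.765, -0.644, 0.001], [-0.644, 0.765, -0.0], [-0.0, -0.001, -1.0]]
contact_force: [-0.7, 0.7, 0.3]
opening: 85.8
```

Run:
```python
from h import *
plan(642,-101.5,200,192.4)
```

```text
deltas [ 0.1715 -0.3846  0.0894] spin 0.4615 | tcp [ 6.129e+02 -3.000e-01  2.223e+02] yaw -139.91 F [-0.7  0.7  0.3] op 85.8 t 24.22 j [-0.11  0.28  0.34  1.63 -0.   -0.81]
```

Call:
apply_moves:
  deltas: [1, 0.17, -0.385, 0.2, 0.46, 1, 0.17, -0.385, 0.2, 0.46, 1, 0.17, -0.385, 0.2, 0.46, 1, 0.17, -0.385, 0.2, 0.46, 1, 0.17, -0.385, 0.2, 0.46, 1, 0.17, -0.385, 0.2, 0.46, 1, 0.17, -0.385, 0.2, 0.46, 1, 0.17, -0.385, 0.2, 0.46]

```text
time: 24.88
tool_pos: [643.3, -96.7, 173.4]
eef_rot: [[-0.973, -0.229, 0.002], [-0.229, 0.973, -0.0], [-0.002, -0.001, -1.0]]
contact_force: [-0.5, -0.4, -0.2]
opening: 85.2
```

Run:
```python
from h import *
snap('wrist','w21')
plan(642,-101.5,100,192.4)
```

```text
deltas [ 0.0097 -0.0176  0.2931] spin 0.014 | tcp [643.2 -96.6 173.3] yaw -166.76 F [-0.4  1.3  0. ] op 85.8 t 24.93 j [-0.25  0.37  0.36  1.56  0.   -0.48]
```

View pics/w21.png

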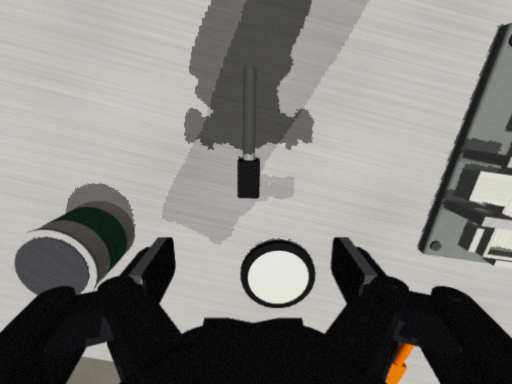

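Run:
```python
from h import *
f=load('w21')
c=np.mean([onz(f,*p,14) for p in [(238,157),(259,157),(260,198),(237,197.5)]],0);t=onz(f,250,67,7)
d=t-c;print(c,t,np.linalg.norm(d),np.degrees(np.arctan2(d[1],d[0])), 'lid',onz(f,278,274,10))
a=onz(f,248.5,157,14);b=onz(f,248.5,198,14);d=a-b;print(np.linalg.norm(d),np.degrees(np.arctan2(d[1],d[0])))
plan(c[0],c[1],60,192.4)
```

```text
[ 645.08257594 -102.29970592   14.        ] [ 528.6495581  -127.54509178    7.        ] 119.34394476210367 -167.76630807091274 lid [764.33073011 -34.92272743  10.        ]
49.1569416913568 -167.05135494496085
deltas [-0.0012 -0.0234  0.4531] spin 0.014 | tcp [643.2 -96.6 173.3] yaw -166.76 F [-0.4  1.3  0. ] op 85.8 t 24.93 j [-0.25  0.37  0.36  1.56  0.   -0.48]
```

Call:
apply_moves:
  deltas: [1, -0.002, -0.022, 0.1, 0.014, 1, -0.002, -0.022, 0.2, 0.014, 1, -0.002, -0.022, 0.3, 0.014, 1, -0.002, -0.022, 0.4, 0.014, 1, -0.002, -0.022, 0.45, 0.014, 1, -0.002, -0.022, 0.45, 0.014, 1, -0.002, -0.022, 0.45, 0.014, 1, -0.002, -0.022, 0.45, 0.014]

```text
time: 25.6
tool_pos: [645.8, -102.9, 61.6]
eef_rot: [[-0.977, -0.213, 0.003], [-0.213, 0.977, -0.001], [-0.003, -0.002, -1.0]]
contact_force: [-0.6, 0.5, 1.0]
opening: 85.2
```

Run:
```python
from h import *
snap('wrist','w22')
plan(645,-102.2,3,192.3)
```

```text
deltas [0.0048 0.0052 0.2365] spin -0.0005 | tcp [ 646.2 -103.1   62.1] yaw -167.73 F [ 0.5 -1.2  0.6] op 85.0 t 25.65 j [-0.26  0.4   0.18  1.34 -0.   -0.47]
```

View pics/w22.png

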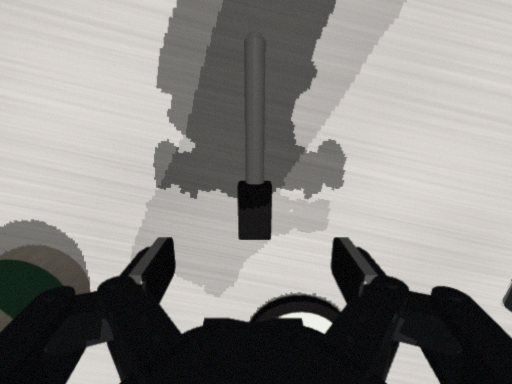

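Run:
```python
from h import *
f=load('w22')
c=np.mean([onz(f,*p,14) for p in [(239,182),(270.5,182),(271,240),(237.5,240)]],0);t=onz(f,255,33,7)
d=t-c;print(c,t,np.linalg.norm(d),np.degrees(np.arctan2(d[1],d[0])))
s=np.linalg.norm(onz(f,239,182,14)-onz(f,270.5,182,14)),np.linalg.norm(onz(f,255,182,14)-onz(f,255,240,14));print(s)
```

```text
[ 646.26726006 -102.28763146   14.        ] [ 526.58089464 -128.11574547    7.        ] 122.64141854029869 -167.82240875370002
(np.float64(23.291272762017652), np.float64(47.27893377221776))
```

Call:
apply_moves:
  deltas: [1, 0.003, 0.003, 0.1, 0, 1, 0.003, 0.003, 0.18, 0, 1, 0.003, 0.003, 0.22, 0, 1, 0.003, 0.003, 0.236, 0, 1, 0.003, 0.003, 0.236, 0, -1, 0.003, 0.003, 0.236, 0, -1, 0.003, 0.003, 0.236, 0, -1, 0.003, 0.003, 0.236, 0]
  force: 60

```text
time: 26.32
tool_pos: [644.9, -102.7, 2.2]
eef_rot: [[-0.977, -0.212, 0.003], [-0.212, 0.977, -0.001], [-0.003, -0.001, -1.0]]
contact_force: [-0.2, 0.0, 0.5]
opening: 51.5
```

Call:
apply_moves:
  deltas: [-1, 0, 0, 0, 0, -1, 0, 0, 0, 0, -1, 0, 0, 0, 0, -1, 0, 0, 0, 0, -1, 0, 0, 0, 0, -1, 0, 0, 0, 0, -1, 0, 0, 0, 0, -1, 0, 0, 0, 0]

```text
time: 26.98
tool_pos: [644.5, -102.5, 1.5]
eef_rot: [[-0.977, -0.212, 0.002], [-0.212, 0.977, -0.001], [-0.002, -0.001, -1.0]]
contact_force: [0.6, 0.3, 5.3]
opening: 24.5
```

Call:
apply_moves:
  deltas: [-1, 0, 0, -0.02, 0, -1, 0, 0, -0.1, 0, -1, 0, 0, -0.2, 0, -1, 0, 0, -0.3, 0, -1, 0, 0, -0.4, 0, -1, 0, 0, -0.5, 0, -1, 0, 0, -0.6, 0, -1, 0, 0, -0.6, 0]

```text
time: 27.65
tool_pos: [646.0, -102.9, 156.2]
eef_rot: [[-0.977, -0.212, 0.008], [-0.212, 0.977, -0.002], [-0.008, -0.004, -1.0]]
contact_force: [1.1, 0.3, 0.8]
opening: 24.2
```

Run:
```python
from h import *
snap('wrist','w23')
print(d2w(-140,-102))
plan(*d2w(-140,-102),130,364.8)
```

```text
[420.32613972 133.54283029]
deltas [0.6792 1.1147 0.0879] spin -2.8759 | tcp [ 645.3 -102.7  153.5] yaw -167.75 F [-0.1 -0.4 -0.9] op 24.4 t 27.7 j [-0.26  0.38  0.33  1.52  0.   -0.47]
```

View pics/w23.png

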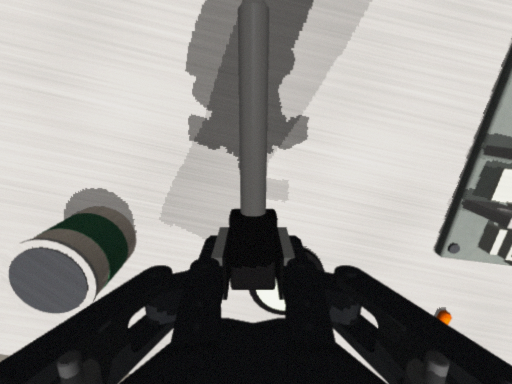

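Call:
apply_moves:
  deltas: [-1, 0.55, 0.2, 0, -0.95, -1, 0.55, 0.2, 0, -0.95, -1, 0.55, 0.2, 0, -0.95, -1, 0.55, 0.2, 0, -0.95, -1, 0.55, 0.2, 0, -0.95, -1, 0.55, 0.2, 0, -0.95, -1, 0.55, 0.2, 0, -0.95, -1, 0.55, 0.2, 0, -0.95]

```text
time: 28.37
tool_pos: [496.6, -82.0, 147.5]
eef_rot: [[-0.349, -0.937, -0.005], [-0.937, 0.349, 0.002], [0.0, 0.005, -1.0]]
contact_force: [0.2, 0.1, -1.0]
opening: 24.3
```

Run:
```python
from h import *
plan(*d2w(-150,-102),140,364.8)
```

```text
deltas [-0.6846  0.6228  0.0329] spin -1.9203 | tcp [496.6 -82.  147.5] yaw -110.42 F [ 0.2  0.1 -1. ] op 24.3 t 28.37 j [-0.3  -0.01 -0.12  1.46  0.   -1.51]
```

Call:
apply_moves:
  deltas: [-1, -0.4, 0.4, 0, -0.95, -1, -0.4, 0.4, 0, -0.95, -1, -0.4, 0.4, 0, -0.95, -1, -0.4, 0.4, 0, -0.95, -1, -0.4, 0.4, 0, -0.95, -1, -0.4, 0.4, 0, -0.95, -1, -0.4, 0.4, 0, -0.95, -1, -0.4, 0.4, 0, -0.95]

```text
time: 29.03
tool_pos: [438.6, 46.8, 147.6]
eef_rot: [[0.597, -0.802, -0.005], [-0.802, -0.597, 0.0], [-0.003, 0.004, -1.0]]
contact_force: [0.1, -0.1, -1.4]
opening: 24.4
```

Run:
```python
from h import *
plan(*d2w(-150,-102),140,364.8)
```

```text
deltas [-0.3432 -0.1145  0.0311] spin -0.9694 | tcp [438.6  46.8 147.6] yaw -53.36 F [ 0.1 -0.1 -1.4] op 24.4 t 29.03 j [-0.05 -0.17 -0.27  1.47  0.   -2.26]
```

Call:
apply_moves:
  deltas: [-1, -0.343, -0.115, 0, -0.96, -1, -0.343, -0.115, 0, -0.96, -1, -0.343, -0.115, 0, -0.96, -1, -0.343, -0.115, 0, -0.96, -1, -0.343, -0.115, 0, -0.96, -1, -0.343, -0.115, 0, -0.96, -1, -0.343, -0.115, 0, -0.96, -1, -0.343, -0.115, 0, -0.96]

```text
time: 29.7
tool_pos: [411.2, 132.3, 147.5]
eef_rot: [[0.998, 0.068, -0.005], [0.068, -0.998, -0.001], [-0.005, 0.0, -1.0]]
contact_force: [0.0, -0.5, -1.7]
opening: 24.1
```

Run:
```python
from h import *
snap('wrist','w24')
plan(*d2w(-150,-102),90,364.8)
```

```text
deltas [-0.002  -0.0019  0.2304] spin -0.0112 | tcp [411.2 132.3 147.6] yaw 4.13 F [-0.3 -0.9 -0.5] op 24.3 t 29.75 j [ 0.16 -0.19 -0.29  1.47  0.   -3.06]
```

View pics/w24.png

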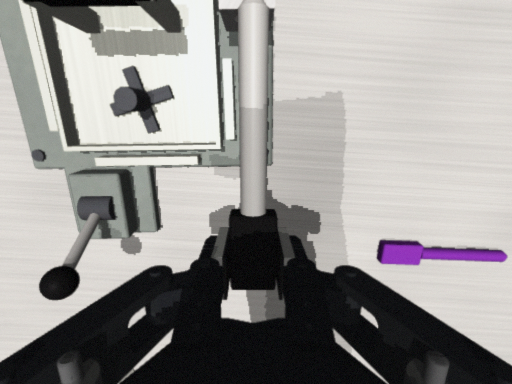

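Call:
apply_moves:
  deltas: [-1, 0, -0.002, 0.05, -0.011, -1, 0, -0.002, 0.15, -0.011, -1, 0, -0.002, 0.25, -0.011, -1, 0, -0.002, 0.35, -0.011, -1, 0, -0.002, 0.4, -0.011, -1, 0, -0.002, 0.422, -0.011, -1, 0, -0.002, 0.422, -0.011, -1, 0, -0.002, 0.422, -0.011]

```text
time: 30.42
tool_pos: [412.4, 132.9, 44.3]
eef_rot: [[0.997, 0.072, -0.001], [0.072, -0.997, -0.0], [-0.002, 0.0, -1.0]]
contact_force: [-0.3, 0.1, -0.8]
opening: 24.4
```

Run:
```python
from h import *
snap('wrist','w25');snap('scene','s25')
plan(*d2w(-150,-102),41.5,364.8)
im=cv2.imread('pics/s25.png')[110:210,220:340]
cv2.imwrite('pics/s25b.png',cv2.resize(im,None,fx=6,fy=6,interpolation=cv2.INTER_CUBIC))
```

```text
deltas [-0.0143  0.0007  0.0174] spin -0.0106 | tcp [413.9 133.1  45.9] yaw 4.16 F [ 0.5 -1.  -0.9] op 24.6 t 30.52 j [ 0.16 -0.15 -0.46  1.26 -0.   -3.06]
```

View pics/w25.png

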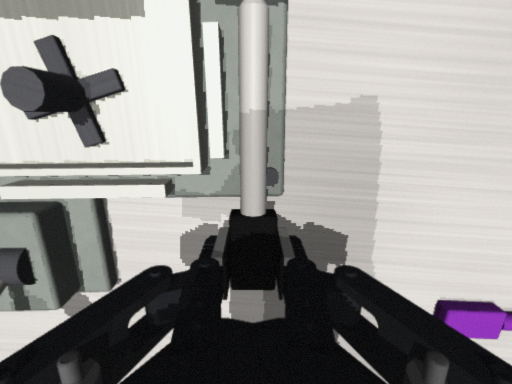

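View pics/s25b.png

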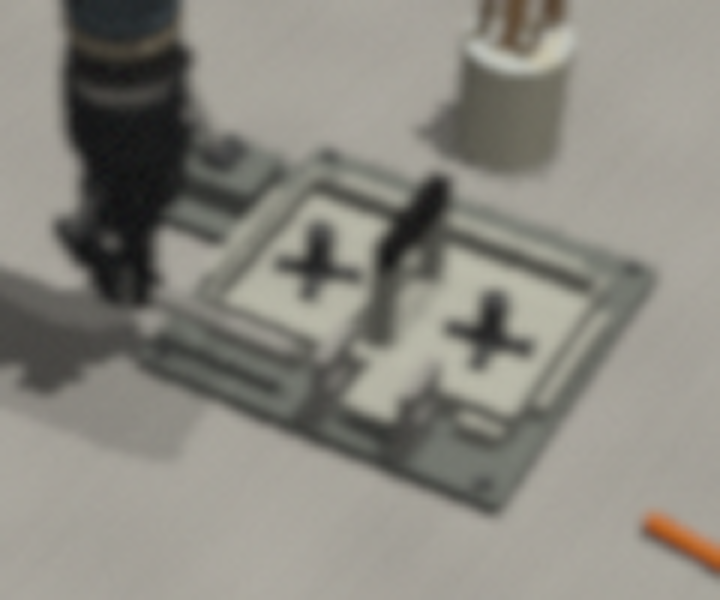

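Run:
```python
from h import *
f=load('w25')
a=np.radians(DECK[2])
def dk(q): d=q[:2]-DECK[:2]; return np.round([d[0]*np.cos(a)+d[1]*np.sin(a),-d[0]*np.sin(a)+d[1]*np.cos(a)],1)
for n,ps in {'rod':[(253,5,47),(253.5,205,47)],'deckedge':[(287,5,14),(285,170,14),(283,193,14)],'strip in':[(204,26,30),(209,157,30)],'strip out':[(217.5,24,30),(222.5,157,30)],'fr corner':[(0,0,0)]}.items():
    for p in ps: print(n,dk(onz(f,*p)))
plan(*d2w(-150,-102),41.5,364.8)
t=r.sense()['tool_pos'];print(dk(t))
```

```text
rod [ -28.2 -104.2]
rod [-124.  -103.3]
deckedge [ -17.4 -123.4]
deckedge [-111.2 -124.5]
deckedge [-127.1 -123.5]
strip in [-31.5 -78.8]
strip in [-99.4 -77.2]
strip out [-30.6 -85.8]
strip out [-99.5 -85.2]
fr corner [-9.3 46. ]
deltas [-0.0143  0.0007  0.0174] spin -0.0106 | tcp [413.9 133.1  45.9] yaw 4.16 F [ 0.5 -1.  -0.9] op 24.6 t 30.52 j [ 0.16 -0.15 -0.46  1.26 -0.   -3.06]
[-146.4 -101.9]
```

Call:
apply_moves:
  deltas: [-1, 0, -0.0105, 0.01, -0.012, -1, 0, -0.0105, 0.0174, -0.012, -1, 0, -0.0105, 0.0174, -0.012, -1, 0, -0.0105, 0.0174, -0.012, -1, 0, -0.0105, 0.0174, -0.012, -1, 0, -0.0105, 0.0174, -0.012, -1, 0, -0.0105, 0.0174, -0.012, -1, 0, -0.0105, 0.0174, -0.012]

```text
time: 31.18
tool_pos: [412.8, 135.6, 40.5]
eef_rot: [[0.996, 0.086, 0.0], [0.086, -0.996, 0.0], [0.0, 0.0, -1.0]]
contact_force: [0.6, -0.3, -1.7]
opening: 24.5
```

```bash
cat >> h.py <<'E'
def dk(q):
    a=np.radians(DECK[2]); d=q[:2]-DECK[:2]; return np.round([d[0]*np.cos(a)+d[1]*np.sin(a),-d[0]*np.sin(a)+d[1]*np.cos(a)],1)
E
python3 - <<'E'
from h import *
snap('wrist','w26')
plan(*d2w(-150,-102),41.5,364.8)
t=r.sense();print(dk(t['tool_pos']),t['eef_rot'][:,2], t['joints'])
im=cv2.imread('pics/w26.png')[0:220,150:330];cv2.imwrite('pics/w26b.png',cv2.resize(im,None,fx=3,fy=2.7,interpolation=cv2.INTER_CUBIC))
E
```

```text
deltas [-0.0109  0.0107 -0.0039] spin 0.0019 | tcp [412.8 135.6  40.5] yaw 4.92 F [ 0.4 -0.1 -1. ] op 24.6 t 31.23 j [ 0.16 -0.14 -0.47  1.25 -0.   -3.06]
[-147.3  -99.3] [ 1.00947453e-04 -1.51075225e-05 -9.99999995e-01] [ 1.62813742e-01 -1.43646865e-01 -4.67415231e-01  1.24693080e+00
 -3.12708423e-05 -3.06456396e+00]
```

View pics/w26b.png

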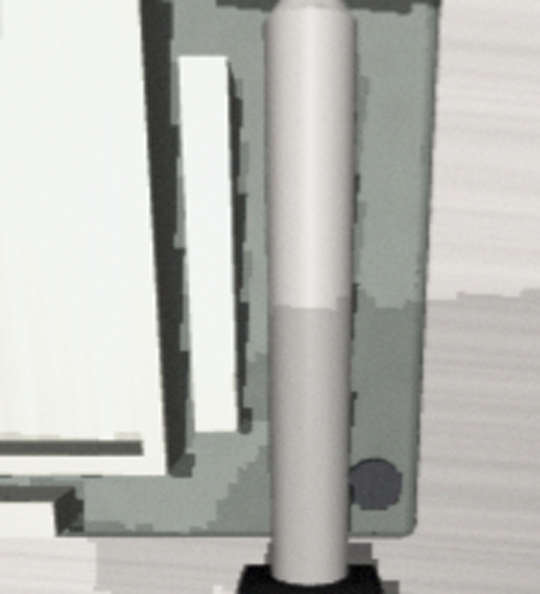

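Run:
```python
from h import *
f=load('w26')
for n,ps in {'rod':[(310.5,40,47),(310.5,300,47),(310.5,560,47)],'edge':[(434,200,14),(417,500,14)],'sin':[(178,57,30),(195,432,30)],'sout':[(228,57,30),(240,430,30)]}.items():
    for x,y,z in ps: print(n,dk(onz(f,150+x/3,y/2.7,z)))
```

```text
rod [ -32.4 -100.1]
rod [ -73.2 -100.2]
rod [-123.4 -100.3]
edge [ -52.2 -124.4]
edge [-119.6 -123.8]
sin [-29.9 -77.9]
sin [-100.2  -77.9]
sout [-29.9 -86.3]
sout [-99.8 -86.7]
```

Call:
apply_moves:
  deltas: [-1, 0, 0.003, -0.004, 0, -1, 0, 0.003, -0.004, 0, -1, 0.02, 0.003, -0.004, 0, -1, 0.04, 0.003, -0.004, 0, -1, 0.07, 0.003, -0.004, 0, -1, 0.1, 0.003, -0.004, 0, -1, 0.13, 0.003, -0.004, 0, -1, 0.14, 0.003, -0.004, 0]

```text
time: 31.9
tool_pos: [449.5, 138.0, 41.6]
eef_rot: [[0.996, 0.085, 0.001], [0.085, -0.996, 0.0], [0.001, -0.0, -1.0]]
contact_force: [0.8, 0.1, -0.1]
opening: 24.1
```

Run:
```python
from h import *
snap('wrist','w27');snap('scene','s27')
plan(*d2w(-28,-102),41.5,364.8)
t=r.sense();print(dk(t['tool_pos']),t['moment'])
im=cv2.imread('pics/s27.png')[130:200,240:320]
im=cv2.resize(im,(400,350),interpolation=cv2.INTER_CUBIC)
im2=cv2.resize(cv2.imread('pics/w27.png'),(400,350))
cv2.imwrite('pics/w27b.png',np.hstack([im,im2]))
```

```text
deltas [ 3.343e-01  8.500e-03 -2.000e-04] spin 0.0018 | tcp [448.5 137.9  41.5] yaw 4.91 F [-0.4  0.6 -1.2] op 24.4 t 32.0 j [ 0.16 -0.05 -0.38  1.24  0.   -3.07]
[-111.6 -100. ] [-0.01332889  0.11543712 -0.01868246]
```

View pics/w27b.png

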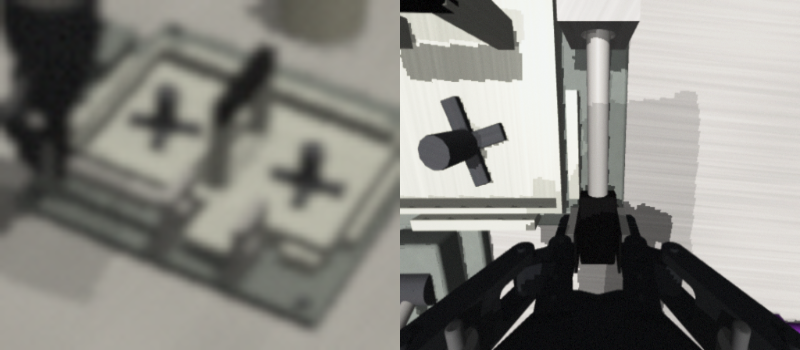

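Run:
```python
from h import *
im=cv2.imread('pics/w27.png')[0:80,190:320];cv2.imwrite('pics/w27c.png',cv2.resize(im,None,fx=6,fy=6,interpolation=cv2.INTER_CUBIC))
```

```text
(no output)
```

View pics/w27c.png

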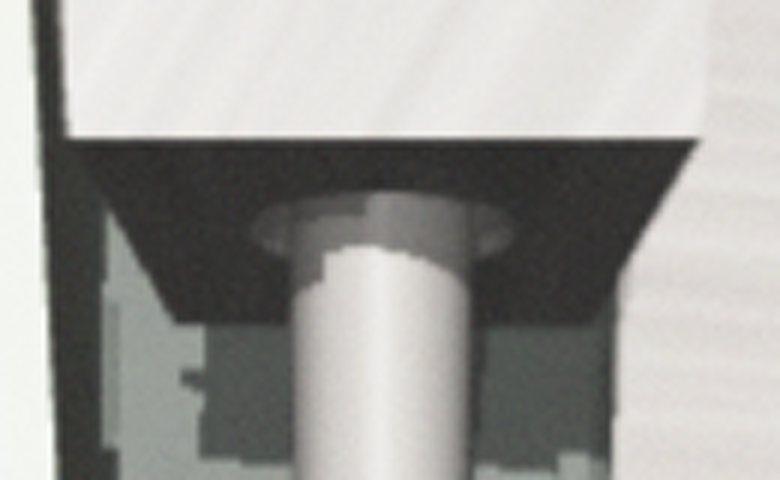

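Call:
apply_moves:
  deltas: [-1, 0.03, 0, 0, 0, -1, 0.07, 0, 0, 0, -1, 0.11, 0, 0, 0, -1, 0.15, 0, 0, 0, -1, 0.19, 0, 0, 0, -1, 0.22, 0, 0, 0, -1, 0.24, 0, 0, 0, -1, 0.24, 0, 0, 0]

```text
time: 32.67
tool_pos: [508.5, 143.0, 41.5]
eef_rot: [[0.996, 0.086, 0.001], [0.086, -0.996, 0.0], [0.001, 0.0, -1.0]]
contact_force: [-0.2, -0.5, -1.0]
opening: 24.1
```

Run:
```python
from h import *
snap('wrist','w28')
plan(*d2w(-28,-100),41.5,364.8)
t=r.sense();print(dk(t['tool_pos']),t['moment'])
```

```text
deltas [ 0.0966  0.0006 -0.0005] spin 0.0019 | tcp [507.7 143.   41.4] yaw 4.91 F [-0.5 -0.3 -0.4] op 24.3 t 32.72 j [ 0.15  0.1  -0.23  1.24 -0.   -3.08]
[-52.1 -99.9] [-0.04172411  0.0782301  -0.04485362]
```

View pics/w28.png

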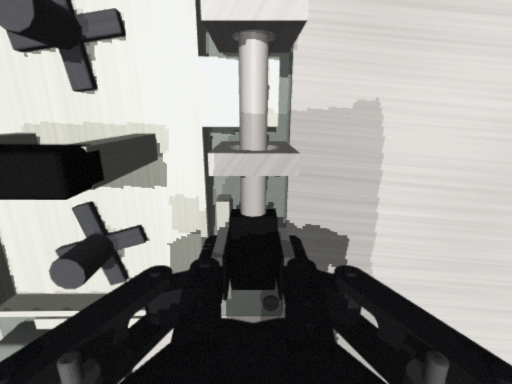

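Call:
apply_moves:
  deltas: [-1, 0.03, 0, 0, 0, -1, 0.06, 0, 0, 0, -1, 0.08, 0, 0, 0, -1, 0.09, 0, 0, 0, -1, 0.094, 0, 0, 0, -1, 0.098, 0, 0, 0, -1, 0.1, 0, 0, 0, -1, 0.1, 0, 0, 0]

```text
time: 33.38
tool_pos: [532.3, 145.1, 41.4]
eef_rot: [[0.996, 0.086, -0.0], [0.086, -0.996, -0.0], [-0.0, -0.0, -1.0]]
contact_force: [-0.7, 1.1, -0.2]
opening: 24.4
```

Run:
```python
from h import *
snap('wrist','w29')
plan(*d2w(-28,-100),41.5,364.8)
t=r.sense();print(dk(t['tool_pos']),t['moment'])
```

```text
deltas [-0.0019  0.0008 -0.0004] spin 0.002 | tcp [532.2 145.1  41.4] yaw 4.92 F [ 0.3  0.6 -1. ] op 24.5 t 33.43 j [ 0.14  0.16 -0.16  1.25  0.   -3.08]
[-27.5 -99.8] [-0.00362189  0.04537958  0.01512469]
```

View pics/w29.png

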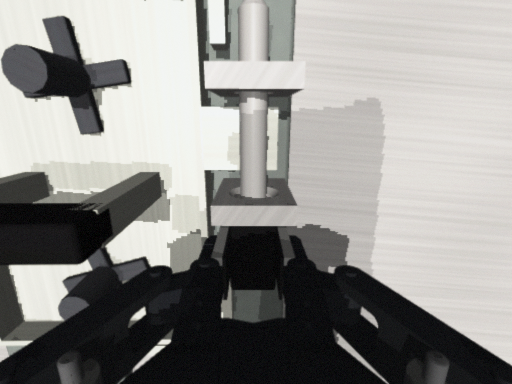

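Call:
apply_moves:
  deltas: [-1, 0.004, 0, 0, 0, -1, 0.008, 0, 0, 0, -1, 0.012, 0, 0, 0, -1, 0.012, 0, 0, 0, -1, 0.012, 0, 0, 0, -1, 0.012, 0, 0, 0, -1, 0.012, 0, 0, 0, -1, 0.012, 0, 0, 0]

```text
time: 34.1
tool_pos: [533.7, 145.3, 41.1]
eef_rot: [[0.996, 0.086, -0.004], [0.086, -0.996, -0.0], [-0.004, 0.0, -1.0]]
contact_force: [-4.3, -0.5, 2.0]
opening: 24.4
```

Call:
apply_moves:
  deltas: [-1, 0.004, 0, 0, 0, 0, 0.004, 0, 0, 0, 0, 0.004, 0, 0, 0, 0, 0.004, 0, 0, 0, 0, 0.004, 0, -0.03, 0, 0, 0.004, 0, -0.1, 0, 0, 0.004, 0, -0.25, 0, 0, 0.004, 0, -0.4, 0]

```text
time: 34.77
tool_pos: [535.2, 145.3, 141.4]
eef_rot: [[0.996, 0.086, -0.003], [0.086, -0.996, -0.0], [-0.003, 0.0, -1.0]]
contact_force: [1.2, 0.1, -0.4]
opening: 42.9
```

Call:
apply_moves:
  deltas: [0, 0, 0, -0.15, 0, 0, -0.1, 0, -0.3, 0, -0.5, -0.25, 0, -0.35, 0, -1, -0.4, 0, -0.35, 0, -1, -0.5, 0, -0.35, 0, -1, -0.5, 0, -0.35, 0, -1, -0.5, 0, -0.35, 0, -1, -0.5, 0, -0.35, 0]

```text
time: 35.43
tool_pos: [412.8, 134.9, 229.7]
eef_rot: [[0.996, 0.086, 0.003], [0.086, -0.996, 0.0], [0.003, -0.0, -1.0]]
contact_force: [0.6, 0.6, 0.3]
opening: -0.1
```

Run:
```python
from h import *
snap('wrist','w30')
plan(*d2w(-240,50),150,364.8)
```

```text
deltas [-0.3704 -0.6009  0.317 ] spin 0.0018 | tcp [412.9 134.9 229.4] yaw 4.91 F [-0.4 -0.6 -0.2] op 0.0 t 35.48 j [ 0.16 -0.19 -0.13  1.63 -0.   -3.07]
```

View pics/w30.png

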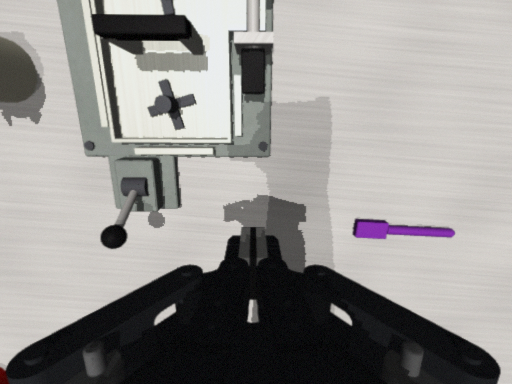

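Call:
apply_moves:
  deltas: [-1, -0.37, -0.6, 0, 0, -1, -0.37, -0.6, 0, 0, -1, -0.37, -0.6, 0, 0, -1, -0.37, -0.6, 0.05, 0, -1, -0.37, -0.6, 0.1, 0, -1, -0.37, -0.6, 0.2, 0, -1, -0.37, -0.6, 0.3, 0, -1, -0.37, -0.6, 0.3, 0]

```text
time: 36.15
tool_pos: [304.2, 275.1, 148.3]
eef_rot: [[0.996, 0.087, -0.009], [0.087, -0.996, -0.006], [-0.009, 0.005, -1.0]]
contact_force: [-0.6, -0.8, 0.4]
opening: 0.0
```

Run:
```python
from h import *
snap('wrist','w31')
plan(*d2w(-240,50),98,364.8)
```

```text
deltas [ 0.0124 -0.0045  0.2114] spin 0.0023 | tcp [305.3 275.5 150.9] yaw 4.94 F [0.3 0.2 0.2] op -0.1 t 36.2 j [ 0.57 -0.25 -0.33  1.49 -0.   -2.66]
```

View pics/w31.png

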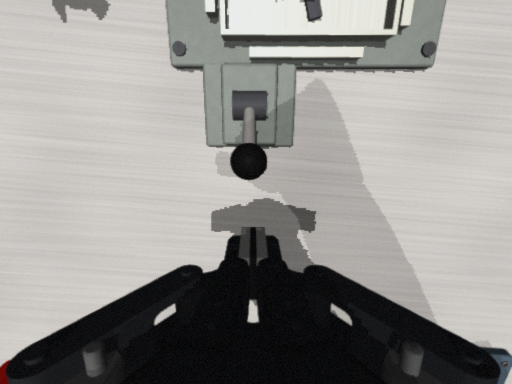

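Ball at (248,161) straight ahead of the shut fingers (253,240). Lower, then push.

Call:
apply_moves:
  deltas: [-1, 0, -0.008, 0.08, 0, -1, 0, -0.008, 0.15, 0, -1, 0, -0.008, 0.205, 0, -1, 0, -0.008, 0.205, 0, -1, 0, -0.008, 0.205, 0, -1, 0, -0.008, 0.205, 0, -1, 0, -0.008, 0.205, 0, -1, 0, -0.008, 0.205, 0]

```text
time: 36.87
tool_pos: [307.8, 278.9, 104.3]
eef_rot: [[0.996, 0.085, 0.002], [0.085, -0.996, 0.002], [0.002, -0.001, -1.0]]
contact_force: [0.2, 0.1, 0.3]
opening: 0.2
```

Run:
```python
from h import *
plan(*d2w(-150,50),98,364.8)
print(dk(r.sense()['tool_pos']))
```

```text
deltas [0.3598 0.0097 0.0263] spin 0.0017 | tcp [307.8 278.9 104.3] yaw 4.9 F [0.2 0.1 0.3] op 0.2 t 36.87 j [ 0.57 -0.24 -0.42  1.39  0.   -2.65]
[-240.    52.3]
```

Call:
apply_moves:
  deltas: [-1, 0.04, 0.005, 0.024, 0, -1, 0.09, 0.007, 0.024, 0, -1, 0.15, 0.009, 0.024, 0, -1, 0.21, 0.009, 0.024, 0, -1, 0.26, 0.009, 0.024, 0, -1, 0.3, 0.009, 0.024, 0, -1, 0.33, 0.009, 0.024, 0, -1, 0.35, 0.009, 0.024, 0]

```text
time: 37.53
tool_pos: [394.6, 283.3, 96.2]
eef_rot: [[0.996, 0.085, -0.001], [0.085, -0.996, -0.001], [-0.001, 0.0, -1.0]]
contact_force: [-1.0, 0.1, -0.7]
opening: 0.0
```

Call:
apply_moves:
  deltas: [-1, 0.006, 0, 0, 0, -1, 0.012, 0, 0, 0, -1, 0.018, 0, 0, 0, -1, 0.022, 0, 0, 0, -1, 0.022, 0, 0, 0, -1, 0.022, 0, 0, 0, -1, 0.022, 0, 0, 0, -1, 0.022, 0, 0, 0]

```text
time: 38.2
tool_pos: [397.0, 283.7, 96.3]
eef_rot: [[0.996, 0.087, -0.004], [0.087, -0.996, -0.001], [-0.004, 0.001, -1.0]]
contact_force: [-6.2, -0.7, 1.3]
opening: -0.1
```

Run:
```python
from h import *
f=snap('wrist','w32')
plan(*d2w(-150,50),98,364.8)
print(dk(r.sense()['tool_pos']))
```

```text
deltas [ 0.0027 -0.0018 -0.0069] spin 0.0029 | tcp [397.  283.7  96.3] yaw 4.97 F [-5.1 -1.8  1.2] op 0.2 t 38.25 j [ 0.48 -0.03 -0.25  1.36  0.   -2.75]
[-150.7   49.5]
```

View pics/w32.png

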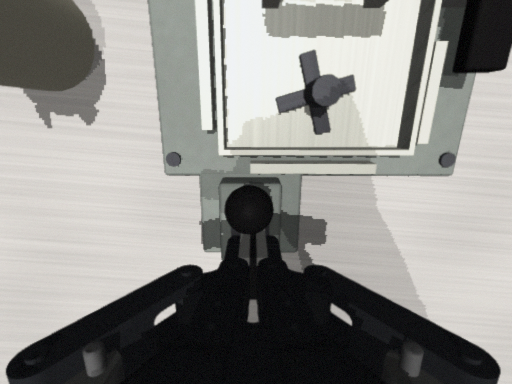

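At the stop (−6 N). Back away straight, up and clear, and check.

Call:
apply_moves:
  deltas: [-1, -0.03, 0, 0, 0, -1, -0.08, 0, 0, 0, -1, -0.12, 0, -0.1, 0, -1, -0.16, 0, -0.25, 0, -1, -0.2, 0, -0.4, 0, -1, -0.25, 0, -0.55, 0, -1, -0.25, 0, -0.6, 0, -1, -0.25, 0, -0.6, 0]

```text
time: 38.92
tool_pos: [339.2, 280.2, 252.8]
eef_rot: [[0.996, 0.087, 0.011], [0.087, -0.996, 0.006], [0.012, -0.005, -1.0]]
contact_force: [0.6, 0.5, -0.1]
opening: -0.0
```

Call:
apply_moves:
  deltas: [-1, 0, 0, 0, 0, -1, 0, 0, 0, 0, -1, 0, 0, 0, 0, -1, 0, 0, 0, 0, -1, 0, 0, 0, 0, -1, 0, 0, 0, 0, -1, 0, 0, 0, 0, -1, 0, 0, 0, 0]

```text
time: 39.58
tool_pos: [337.2, 278.6, 246.4]
eef_rot: [[0.996, 0.086, -0.0], [0.086, -0.996, -0.0], [-0.001, 0.0, -1.0]]
contact_force: [-0.1, 0.4, -0.9]
opening: -0.1
```

Run:
```python
from h import *
f=snap('wrist','w33');g=snap('scene','s33');t=snap('top','t33')
plan(*d2w(-150,50),98,364.8)
im=cv2.resize(cv2.imread('pics/s33.png')[90:210,220:350],(400,370),interpolation=cv2.INTER_CUBIC)
im2=cv2.resize(cv2.imread('pics/t33.png')[160:280,130:260],(400,370),interpolation=cv2.INTER_CUBIC)
cv2.imwrite('pics/e33.png',np.hstack([im,im2]))
```

```text
deltas [ 0.2423 -0.0012  0.5949] spin 0.0019 | tcp [337.3 278.7 246.7] yaw 4.92 F [-1.5 -0.1 -0.3] op 0.0 t 39.73 j [ 0.54 -0.17 -0.08  1.66 -0.   -2.69]
```

View pics/w33.png

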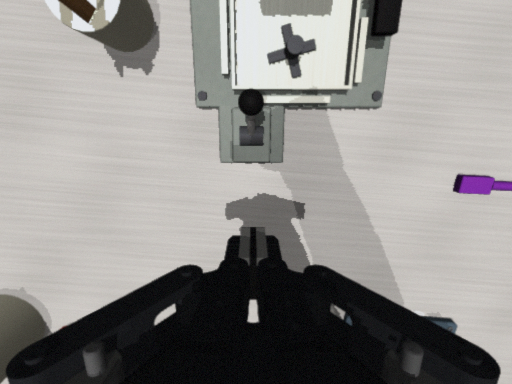

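View pics/e33.png

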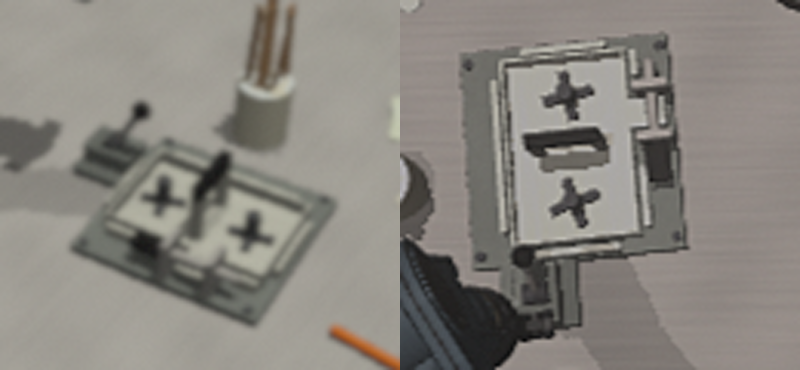

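Run:
```python
from h import *
f=load('w33');print('ball',dk(onz(f,250.5,102,106)))
f=load('w30')
print('block',dk(onz(f,254,50,54)),dk(onz(f,254,93,54)),'lug top near edge',dk(onz(f,254,43,69)))
im=cv2.imread('pics/w30.png')[0:130,200:300];cv2.imwrite('pics/w30c.png',cv2.resize(im,None,fx=4.5,fy=4.5,interpolation=cv2.INTER_CUBIC))
```

```text
ball [-126.5   51.1]
block [  -8.3 -101.9] [ -51.6 -102. ] lug top near edge [  -5.  -101.8]
```

View pics/w30c.png

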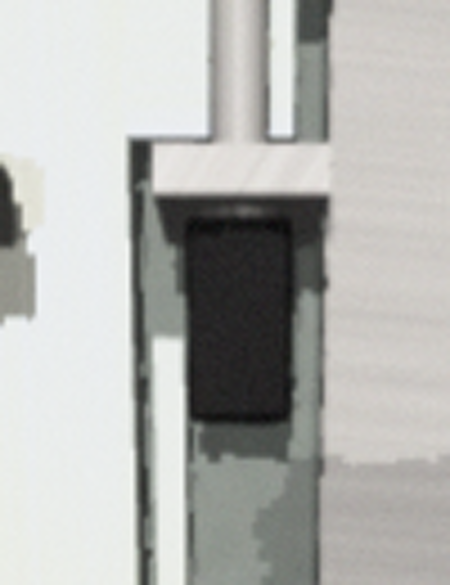

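Run:
```python
from h import *
print(r.sign_off())
```

```text
the job is handed in; nothing more can be done
None
```

The job is done and handed in at about 40 s on the robot's clock; the hand-in itself reports no verdict.

**What I did**
- I pulled the lever over to off.
- Only two impellers showed up in any view. I stood both hub up in the tray, one on each side of the handle.
- I carried the tray level by its handle into the pocket, with its ear between the lugs. I took the black bar as the lock bar and left the purple and orange look-alikes alone.
- I slid the bar through both eyelets until its grip met the near lug (about 4 N on the wrist), then let go.
- I pushed the lever to its on stop (about 6 N) and moved the arm clear.

**Last checks**
- **Lever:** the ball is at deck x = -126.5 mm, where I work out about -127 mm for fully on.
- **Lock bar:** in the wrist picture taken just after I released the bar, the back of the grip is at deck x ≈ -51.6 mm (-51 mm is fully home). In that same picture the front edge reads about 3 mm short of the near lug. That is within the 10 mm limit, but the two readings differ by 2–3 mm.
- **Tray and impellers:** the tray looks seated between the strips with both impellers upright.
- **Bystanders:** nothing was touched near the beaker, tin, can lid or brush, going by the pictures. I did not re-measure their positions at the end.
- **Not checked:** I did not measure the bar's height or tilt after letting go. It can drop or tilt a little in the holes, which by my estimate stays within the limits.
- **Disagreement:** early on, the scene and top cameras differed by up to about 13 mm on object positions. I relied on wrist-camera measurements for all fits.

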